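Put the oat-drink bottles away in the breakfast cooler and start fast chill

ROBOT

A 7-joint arm with a two-finger parallel gripper is mounted at the origin on the work surface. World frame = base frame: x ahead of the robot, y to its left, z up, the work surface at z = 0. Lengths are in m, angles in rad, forces in N, time in s.
With the tool pointing down it reaches from about 0.425 to 0.925 m from the base axis. Payload 6.8 kg.
Tool frame: the origin (TCP) lies midway between the tips of the shut fingers; the grasp point (between the pads) lies behind it (r.pinch_z is the z of the grasp point in the tool frame, in m); z points along the fingers, y is the line along which they close (so a half turn about z gives the same grasp; the last joint's range is limited). The gripper opens to 88 mm and grips with 3 to 60 N. Pads are 20 mm wide; open, the fingers measure 115 mm over their backs; the gripper's body (75 mm by 178 mm) begins 61 mm behind the grasp point.
Start: joints at [1.076, 0.477, 0.022, 1.555, -0.011, 1.109, -0.083], TCP at [0.255, -0.625, 0.185] pointing down, gripper open.
Joint ranges: [-2.96, 2.96], [-0.34, 2.1], [-1.41, 1.46], [0.24, 2.44], [-1.37, 4.51], [0.17, 1.92], [-2.96, 2.96]. Speed limits (rad/s): [2.39, 2.39, 3.14, 3.14, 3.14, 3.14, 3.14].

INTERFACE

Orientations are given as a unit quaternion [w, x, y, z].
In Python, from workcell import sensors, viewer, workorder, spotter, r gives the robot as it stands.
- The arm moves only by the tool play_rows, never from a script. Its argument "moves" is a list of rows, each a list of 7 numbers: the shift along the tool's x, y, z each as a share of 0.3 m, from -1 to 1, then the turn, a rotation vector about the tool's x, y, z each as a share of 120 degrees, from -1 to 1, then the opening, from 0 (shut) to 1 (fully open). In form: [[tx, ty, tz, rx, ry, rz, gripper], ...]. A call has exactly 10 rows; each row is the pose to reach, as a shift and turn from the pose commanded when the call began, along the tool's axes at that moment; what a row does not reach only later rows make up. A row lasts 1/10 s, in which the tool goes at most 50 mm and 8.59 degrees, less where a joint would pass 70% of its speed; a pose out of reach is approached as far as the arm can. A call with a number of a shift or a turn outside -1 to 1 is refused whole. A call with a gripper value outside its range is refused whole. The fingers move at their own pace and stop on an object; "newtons" is the grip in N (left out, the last holds). Time passes only in rows, so rows that repeat a pose let the fingers close, or fill a call up. It gives the time, the measured TCP pose, the force, the opening and the grip force at its end, in the units of the state.
- sensors.observe(): the state, without advancing time (a new reading comes with each control period).
- viewer.read_camera(name): name is "side" or "top"; returns the picture (420x560x3 uint8, red, green, blue); there is no depth.
- viewer.calibration(name): a dict with "fovy" (degrees; the focal length in pixels is half the picture's height over the tangent of half this angle, whatever the lens; pixels are square), "cx", "cy" (the principal point, pixels), "R" (3x3) and "t" (3): a world point X has camera coordinates R X + t. Camera axes: x right, y down, z forward; pixel columns grow to the right and rows downward; lengths in m; the calibration is good to about 2 mm. A picture is of the moment at which its call begins. calibration takes no time and is no camera call.
- workorder.sign_off(): hands the job in; it is judged then, once.
Trained networks look in the newest picture that a camera, given by its name, has taken for a name from the list of things; names that differ only in an ending like _2 or _b are one class to them, and where a whole thing is asked for, a point or a joint stands for the part that bears it (a point fixed in the world has none). Each returns a list of dicts, best first, with "p" (0 to 1); they miss things now and then, are a little off and sometimes report something else, mostly with a low value. They report only what shows in the picture. A call takes as long as a camera call.
- spotter.look_for(camera, name): "position" ([column, row] in pixels, amid what is visible of it).
- spotter.outline_of(camera, name): "pixels" (420x560 bool, what is visible of it) and "position" ([column, row] in pixels, amid what is visible of it).
The state is a dict: "t": time; "joint_positions": joint angles; "joint_velocities": joint speeds; "tau": joint torques, N m; "tcp_pos": TCP position; "ee_rot": TCP orientation; "force": force on the tool from outside, world axes, zero at the start; "moment": the same for the moment, N m; "width": opening from 0.0 (shut) to 1.0 (fully open); "grip_force": force on a finger pad.
Only numpy, scipy, OpenCV 4.12 (cv2) and the standard library are available. Lean on these libraries where they do the work, as an engineer would, in place of code of your own. Each camera call takes 0.05 s, during which the arm holds its last target. There are 200 camera calls.

TASK

Put the small bottles that stand on the table away in the tabletop cooler: swing its door wide open by the handle, stand every bottle upright in the shelf on the inside of the door, one to a compartment, and shut the door fully. Then take the stylus out of its wooden stand, press the recessed orange fast-chill button on top of the cooler all the way down with it for a moment, and put the stylus back upright in its stand, fully home. Leave the moka pot and the espresso cups where they are.

Things in the scene. Friction and masses are not known exactly. Their poses are not given: they have to be found in the camera images.
- cooler: White tabletop cooler with a blue door, fixed, 240 mm deep (x), 270 wide (y), 240 high, walls 20 mm; origin under the centre of the body, on the table. Its -x side is the front, facing the robot: body rim at own x = -120 mm, shut door from -145 to -120 mm. On the roof near the front: a black control pod, 44 x 44 mm, 12 mm high, holding the button well.
- door (a joint): Door angle, rad: 0 shut, grows as it swings open towards the robot, stop at 1.6. Upright hinge at the cooler's left (+y) edge; seen from above the opening door turns clockwise. Light friction (under 1.5 N at the handle), stays where left, no latch. May start up to 0.1 ajar.
- door_hinge (a point): Point on the door's hinge axis, 200 mm above the table. Axes turn with the door (those of the cooler when shut): own -y runs from the hinge to the free edge, own +x is the inner side. Panel 25 mm thick (x -12.5 to 12.5 mm), 260 wide, from 35 to 240 mm above the table.
- handle (a point): Grip point on the door's steel pull, 205 mm above the table: an upright round bar, 14 mm in diameter, 35 mm off the outer face near the free edge (at -47.5, -212 mm from the hinge in door axes). Its rounded top at 227 mm is free; only its foot, 140 mm up, is joined to the door by a level arm, so it can be pinched from above and turns between the fingers.
- slot0 (a point): Centre of the floor of the door-shelf compartment nearest the hinge (at 38.5, -53.3 mm from the hinge in door axes), 125 mm above the table; axes turn with the door. The shelf is on the door's inner face, under the roof when shut. Three compartments in a row along the door, each 63 mm long, 52 deep, open above, 4 mm walls 35 mm above the floor, door panel as back.
- slot1 (a point): Same for the middle compartment, 66.7 mm from slot0 towards the free edge.
- slot2 (a point): Same for the compartment nearest the free edge, 133.4 mm from slot0.
- stand: Wooden stylus stand, a block 60 x 60 x 60 mm fixed to the table, with a 20 mm square hole from above, 54 mm deep, at its centre; origin under its centre on the table.
- stylus: Stylus standing upright in the stand's hole, 106 mm long, 50 g; origin at the centre of its lower tip, z along it up. From the tip: steel shaft 9 mm in diameter for 50 mm, black collar 34 mm in diameter from 50 to 56 mm, yellow square grip 18 x 18 mm (sides along own x and y) from 56 to 106 mm. Fully home, the collar rests on the stand and the tip is 10 mm above the table.
- well (a point): Centre of the mouth of the button well on the control pod, 252 mm above the table: an 18 mm square hole in which the orange button (15 mm across) sits 6 mm deep, too small for a fingertip. Axes are those of the cooler.
- button (a joint): How far the button is pressed, m: 0 up, 0.005 fully down; its spring needs about 3.5 N there and it springs back.
- bottle0: White drink bottle with a green cap, a plain upright cylinder 41 mm in diameter (cap 42) and 80 mm high, 100 to 200 g, with a heavy foot; origin at the centre of its underside, z up. Two or three of the three bottles are present, standing on the table.
- bottle1: Another bottle like bottle0.
- bottle2: Another bottle like bottle0.
- moka_pot: Aluminium moka pot, 100 mm across the foot, handle to its own +y reaching 87 mm from its axis, 175 mm high; stands on a round dark trivet 8 mm thick, left of the cooler. Leave alone. Origin under its centre.
- cup0: White espresso cup, 64 mm across, 60 mm high, on the left. Leave alone. Origin under its centre.
- cup1: Blue espresso cup, 64 mm across, 60 mm high, on the right, beyond the stylus stand. Leave alone. Origin under its centre.

How it is judged:
By the outcome, as a careful person would: the job done as asked, in the order asked, and still so for the second after the job is handed in, with the robot touching nothing.
Of bottle0, bottle1, bottle2 only 2 to 3 are there at a start; the rules pass over those that are not, and their reading is None.
At some moment in a run one of bottle0, bottle1, bottle2 may be knocked a few centimetres aside while the robot is not near it.
It also fails if it takes over 210 s, if anything falls off the work surface, if the arm or the gripper's body presses on something with over 40 N, if the wrist force passes 120 N, or if a joint passes its speed limit or range.

## Working session

There is one attempt and no reset: what is moved stays moved. The work goes in short steps, Python scripts to look and compute and a tool call to move; the robot and the scene stay as the last step left them, time stands still between calls to the robot, and variables do not carry over. Pictures are saved under pics/ and viewed, at most 14 in all, crops included, and the job is handed in when it is done.

Besides the shell and the picture viewer there is one more tool, called after "Call:" by a JSON object that holds its "name" and its "arguments", one argument or row to a line. play_rows: Moves the arm, as the interface text tells. Its arguments: {"type":"object","properties":{"moves":{"type":"array","items":{"type":"array","items":{"type":"number","minimum":-1,"maximum":1}}},"newtons":{"type":"number"}},"required":["moves"]}

```bash
ls; mkdir -p pics; python3 - <<'E'
from workcell import sensors, viewer, workorder, spotter, r
import cv2,numpy as np
s=sensors.observe();print({k:np.round(v,4).tolist() for k,v in s.items()}, r.pinch_z)
for c in("top","side"):
    cv2.imwrite(f"pics/{c}0.png",viewer.read_camera(c)[:,:,::-1]);k=viewer.calibration(c);print(c,{a:np.round(b,4).tolist() for a,b in k.items()})
    for n in("cooler","door_hinge","handle","stand","stylus","well","slot0","bottle0","moka_pot","cup0","cup1"):
        print(n,[(np.round(d["position"],1).tolist(),round(float(d["p"]),2)) for d in spotter.look_for(c,n)][:4])
E
```

```text
pics
{'t': 0.0, 'joint_positions': [1.0759, 0.4778, 0.0223, 1.5564, -0.0115, 1.1093, -0.0831], 'joint_velocities': [0.0017, -0.0007, 0.0003, -0.001, 0.0004, -0.0003, 0.0006], 'tau': [-0.0003, -58.2861, 1.5339, -27.2608, -0.0545, 0.017, 0.0001], 'tcp_pos': [0.2544, -0.6245, 0.184], 'ee_rot': [-0.0008, 0.9814, 0.1922, -0.0002], 'force': [-0.5055, -0.5194, 0.4831], 'moment': [-0.0056, -0.0059, 0.0191], 'grip_force': 0.0, 'width': 1.0031} -0.0187
top {'fovy': 57.7481, 'cx': 280.8801, 'cy': 209.7235, 'R': [[-0.0167, -0.9996, -0.0222], [-0.9858, 0.0202, -0.1666], [0.1669, 0.0191, -0.9858]], 't': [0.0438, 0.6515, 1.0614]}
cooler [([289.6, 150.6], 0.9), ([369.7, 217.4], 0.26)]
door_hinge [([431.6, 211.6], 0.68), ([288.7, 199.1], 0.58), ([348.5, 266.0], 0.38)]
handle [([285.6, 152.5], 0.67), ([285.3, 200.8], 0.58)]
stand [([369.7, 219.3], 0.62)]
stylus [([433.8, 211.5], 0.64)]
well [([289.0, 152.6], 0.73)]
slot0 [([288.4, 197.5], 0.82)]
bottle0 [([424.6, 269.8], 0.78), ([348.2, 268.4], 0.67), ([390.5, 256.9], 0.56), ([285.4, 199.8], 0.3)]
moka_pot []
cup0 [([431.8, 210.1], 0.92), ([125.0, 282.1], 0.79), ([286.3, 197.2], 0.5)]
cup1 [([431.8, 210.1], 0.92), ([125.0, 282.1], 0.79), ([286.3, 197.2], 0.5)]
side {'fovy': 53.9664, 'cx': 281.4207, 'cy': 199.7883, 'R': [[-0.0647, -0.9978, 0.0118], [-0.5536, 0.0261, -0.8323], [0.8302, -0.0604, -0.5541]], 't': [0.0458, 0.4919, 1.0083]}
cooler [([281.8, 188.6], 0.6)]
door_hinge [([279.3, 201.2], 0.7)]
handle [([278.6, 200.8], 0.89)]
stand [([147.5, 234.2], 0.16)]
stylus []
well [([283.3, 187.6], 0.68)]
slot0 [([279.9, 202.3], 0.91)]
bottle0 [([397.8, 255.2], 0.83)]
moka_pot [([147.2, 233.8], 0.95)]
cup0 [([140.3, 271.1], 0.87)]
cup1 [([140.3, 271.1], 0.87)]
```

View pics/top0.png

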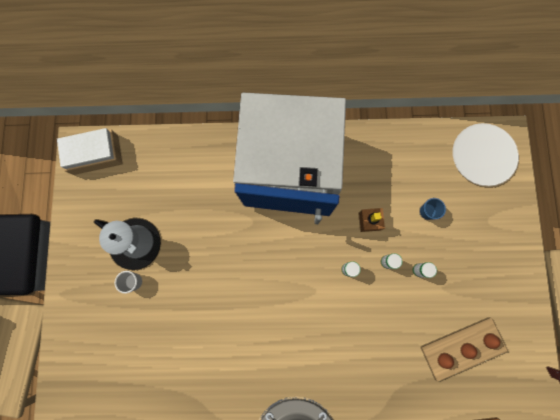

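View pics/side0.png

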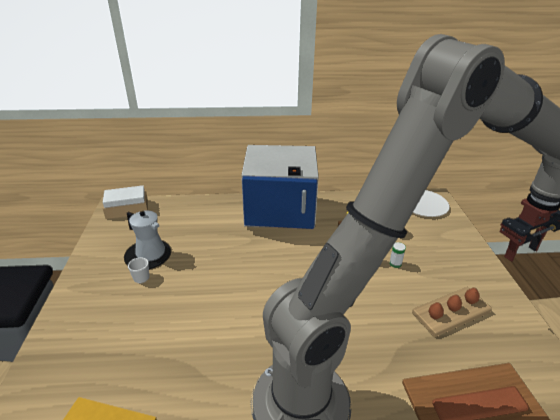

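```bash
cat > h.py <<'E'
import numpy as np,cv2
from workcell import sensors, viewer, workorder, spotter, r
from scipy.spatial.transform import Rotation as Ro
CAL={c:viewer.calibration(c) for c in("top","side")}
def proj(c,X):
    k=CAL[c];X=np.atleast_2d(X);p=X@np.array(k["R"]).T+np.array(k["t"]);f=210/np.tan(np.radians(k["fovy"]/2))
    return p[:,:2]/p[:,2:]*f+[k["cx"],k["cy"]]
def back(c,uv,z):
    k=CAL[c];R=np.array(k["R"]);t=np.array(k["t"]);f=210/np.tan(np.radians(k["fovy"]/2))
    d=R.T@np.array([(uv[0]-k["cx"])/f,(uv[1]-k["cy"])/f,1]);o=-R.T@t
    return o+d*(z-o[2])/d[2]
def quat(R):
    return R.as_quat()[[3,0,1,2]]
def cur():
    s=sensors.observe();q=np.array(s["ee_rot"]);return s,np.array(s["tcp_pos"]),Ro.from_quat(q[[1,2,3,0]])
def down(yaw):
    # tool z down; tool y axis (closing line) at world angle yaw
    y=np.array([np.cos(yaw),np.sin(yaw),0]);z=np.array([0,0,-1.]);x=np.cross(y,z)
    return Ro.from_matrix(np.c_[x,y,z])
def row(p,yaw,base=None):
    """6 numbers from current pose (or base=(p,R)) to pinch target p with closing line yaw (nearest half turn)"""
    if base is None: _,p0,R0=cur()
    else: p0,R0=base
    best=None
    for y in(yaw,yaw+np.pi):
        T=down(y);v=(R0.inv()*T).as_rotvec()
        if best is None or np.linalg.norm(v)<np.linalg.norm(best[1]): best=(T,v)
    tcp=np.array(p)-best[0].apply([0,0,r.pinch_z])
    return np.round(np.r_[R0.inv().apply(tcp-p0)/.3,best[1]/np.radians(120)],3).tolist()
E
python3 - <<'E'
from h import *
im=viewer.read_camera("top")
c=im[85:285,225:447,::-1];cv2.imwrite("pics/crop1.png",cv2.resize(c,None,fx=3,fy=3,interpolation=cv2.INTER_CUBIC))
b=im.astype(int)
# orange / yellow / green blobs
hsv=cv2.cvtColor(im,cv2.COLOR_RGB2HSV)
for n,lo,hi in(("orange",(3,180,150),(15,255,255)),("yellow",(22,180,120),(35,255,255)),("green",(40,30,30),(90,255,255)),("roof",(0,0,140),(180,40,255)),("blue",(100,150,40),(130,255,255))):
    m=cv2.inRange(hsv,lo,hi);k,l,s,ce=cv2.connectedComponentsWithStats(m)
    print(n,[(s[i].tolist(),ce[i].round(1).tolist()) for i in range(1,k) if s[i][4]>12])
    if n=="roof":
        i=[i for i in range(1,k) if s[i][4]>4000][0]
        cn=max(cv2.findContours((l==i).astype('uint8'),0,2)[0],key=cv2.contourArea)
        print(cv2.approxPolyDP(cv2.convexHull(cn),6,True)[:,0].tolist())
for d in spotter.outline_of("top","bottle0")[:4]: 
    ys,xs=np.nonzero(d["pixels"]);print(d["position"],d["p"],xs.min(),xs.max(),ys.min(),ys.max())
E
```

```text
orange [([306, 174, 5, 6, 25], [307.9, 176.6])]
yellow [([372, 212, 9, 9, 59], [376.3, 216.1])]
green [([385, 255, 11, 14, 36], [388.2, 262.5]), ([343, 263, 6, 13, 27], [345.2, 269.5]), ([419, 263, 7, 14, 37], [421.5, 269.8])]
roof [([234, 93, 111, 96, 9160], [289.2, 138.6]), ([453, 124, 66, 62, 3198], [485.2, 154.3]), ([57, 128, 53, 39, 1452], [83.2, 147.2]), ([99, 221, 37, 33, 808], [116.0, 237.5]), ([387, 254, 15, 15, 170], [394.2, 260.8]), ([344, 262, 16, 15, 178], [352.1, 268.9]), ([422, 263, 15, 15, 173], [428.7, 269.8]), ([416, 265, 4, 6, 13], [417.5, 267.1]), ([115, 271, 22, 22, 172], [128.2, 281.3]), ([265, 413, 9, 7, 37], [268.4, 415.9]), ([318, 412, 9, 8, 38], [322.5, 415.3])]
[[241, 94], [344, 98], [341, 187], [234, 181]]
blue [([236, 184, 103, 31, 1939], [286.1, 198.9])]
[287.5, 150.8] 0.72 233 345 93 222
[389.8, 255.4] 0.59 381 401 254 268
[423.6, 270.1] 0.54 412 435 262 276
[348.5, 265.2] 0.47 341 359 262 276
```

View pics/crop1.png

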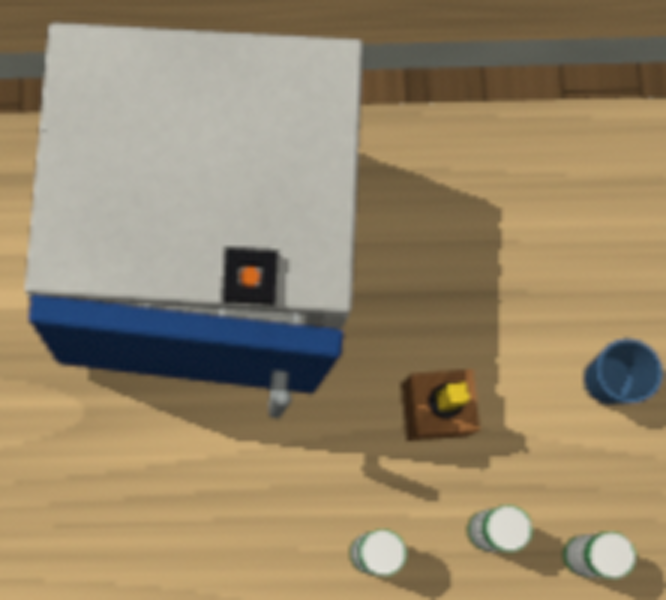

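```bash
python3 - <<'E'
from h import *
from scipy.optimize import least_squares
obs=[]
A=np.array
roof=A([[.12,.135,.24],[.12,-.135,.24],[-.12,-.135,.24],[-.12,.135,.24]]);ruv=A([[241.7,93],[345,98.3],[341.7,188.7],[234,182]])-.0
pod=[None]
but=A([[307.9,176.6]])
door=A([[-.0125,0,.04],[-.0125,-.26,.04],[-.0125,0,-.165],[-.0125,-.26,-.165],[.0125,-.26,.04]]);duv=A([[235.7,191.7],[338.3,203.3],[245.7,206],[330,215.3],[339.3,194]])
def M(x,y,a):
    c,s=np.cos(a),np.sin(a);return A([[c,-s,0],[s,c,0],[0,0,1]]),A([x,y,0])
def pts(q):
    R,t=M(*q[:3]);D,_=M(0,0,-q[3]);h=A([-.1325,q[4],.2])
    return proj("top",roof@R.T+t),proj("top",(door@D.T+h)@R.T+t)
def f(q):
    a,b=pts(q);return np.r_[(a-ruv).ravel(),(b-duv).ravel()]
for hy in(.13,.135):
    g=least_squares(lambda q:f(np.r_[q,hy]),[.8,0,0,.05]);print(hy,g.x.round(4),g.cost,np.round(g.fun.reshape(-1,2),1).tolist())
    q=np.r_[g.x,hy]
    R,t=M(*q[:3]);D,_=M(0,0,-q[3]);h=A([-.1325,hy,.2])
    hd=(D@A([-.0475,-.212,.027])+h)@R.T+t;print("hinge",R@h+t,"handle",hd,proj("top",hd),proj("side",hd))
    w=back("top",but[0],.246);print("button cooler frame",w,R.T@(w-t))
k=CAL["top"];print("cam",-A(k["R"]).T@A(k["t"]))
for n,uv in(("b",(352.1,268.9)),("b",(394.2,260.8)),("b",(428.7,269.8))): p=back("top",A(uv),.08);print(n,p,proj("side",p-[0,0,.04]))
print("stand stylus top",back("top",A([376.3,216.1]),.1))
for uv in((403,383),(471,370),(479,431),(408,440)): print(back("top",A(uv)/3+[225,85],.06))
print(back("top",A([433,209]),.06),back("top",A([116,237]),.17))
E
```

```text
0.13 [ 8.005e-01  7.000e-04 -8.420e-02  4.460e-02] 8.010826956702015 [[-0.4, -1.2], [1.3, -0.9], [0.7, 0.2], [-0.9, 0.3], [-1.7, 0.5], [1.1, 0.1], [-1.9, 0.7], [0.5, 0.7], [1.0, -0.6]]
hinge [0.67939837 0.14135186 0.2       ] handle [ 0.60506599 -0.06279257  0.227     ] [[318.01298029 216.19202982]] [[302.79166225 189.77978948]]
button cooler frame [ 0.70098433 -0.03975328  0.246     ] [-0.09575982 -0.04864821  0.246     ]
0.135 [ 0.8006 -0.0014 -0.0763  0.0488] 12.543319998102751 [[0.0, -0.8], [1.7, -1.4], [2.0, -0.2], [0.3, 0.7], [-2.5, 0.8], [0.4, -0.0], [-2.5, 0.9], [-0.1, 0.6], [0.2, -0.7]]
hinge [0.67875133 0.1432834  0.2       ] handle [ 0.60515606 -0.06112792  0.227     ] [[317.33453659 216.16927898]] [[302.29696773 189.77770169]]
button cooler frame [ 0.70098433 -0.03975328  0.246     ] [-0.09637157 -0.04580783  0.246     ]
cam [0.46579677 0.01033159 1.15575284]
b [ 0.47705458 -0.16407496  0.08      ] [[334.48454218 256.13339835]]
b [ 0.49733812 -0.28186987  0.08      ] [[367.43905899 251.01362885]]
b [ 0.47100408 -0.37510907  0.08      ] [[396.35113885 255.18597682]]
stand stylus top [ 0.6211127  -0.23499551  0.1       ]
[ 0.63804552 -0.19591995  0.06      ]
[ 0.64944826 -0.26207479  0.06      ]
[ 0.58998889 -0.26609888  0.06      ]
[ 0.58262568 -0.19787654  0.06      ]
[ 0.6444778  -0.40866359  0.06      ] [0.56911755 0.46261451 0.17      ]
```

```bash
cat > go.py <<'E'
# usage: go.py "x,y,z,yawdeg" ... successive pinch targets; prints rows per leg, each from the previous target
import sys
from h import *
s,p,R=cur();base=(p,R)
print("pinch",(p+R.apply([0,0,r.pinch_z])).round(4),"yaw",round(np.degrees(np.arctan2(*R.as_matrix()[[1,0],1])),1),"F",np.round(s["force"],1),"w",round(s["width"],3),"g",s["grip_force"])
print("from here" )
for a in sys.argv[1:]:
    x,y,z,w=map(float,a.split(","));v=row([x,y,z],np.radians(w),base);print(a,v)
    if "-c" in sys.argv[0]: pass
E
cat > chain.py <<'E'
import sys
from h import *
s,p,R=cur();base=(p,R)
for a in sys.argv[1:]:
    x,y,z,w=map(float,a.split(","));v=row([x,y,z],np.radians(w),base);print(a,v)
    q=np.array(v);base=(base[0]+base[1].apply(q[:3]*.3),base[1]*Ro.from_rotvec(q[3:]*np.radians(120)))
E
python3 chain.py .42,-.42,.42,110 .56,-.17,.40,95 .604,-.063,.30,82.6 .604,-.063,.206,82.6
```

```text
.42,-.42,.42,110 [0.768, -0.425, -0.721, 0.0, -0.0, 0.018]
.56,-.17,.40,95 [0.724, -0.624, 0.067, 0.0, -0.0, 0.125]
.604,-.063,.30,82.6 [0.177, -0.342, 0.333, 0.0, -0.0, 0.103]
.604,-.063,.206,82.6 [0.0, -0.0, 0.313, 0.0, -0.0, 0.0]
```

Call:
{"name": "play_rows", "arguments": {
  "moves": [
    [0.3, 0, -0.72, 0, 0, 0.018, 1],
    [0.3, 0, -0.72, 0, 0, 0.018, 1],
    [0.3, -0.1, -0.72, 0, 0, 0.018, 1],
    [0.768, -0.425, -0.72, 0, 0, 0.018, 1],
    [0.768, -0.425, -0.72, 0, 0, 0.018, 1],
    [0.768, -0.425, -0.72, 0, 0, 0.018, 1],
    [0.768, -0.425, -0.72, 0, 0, 0.018, 1],
    [0.768, -0.425, -0.72, 0, 0, 0.018, 1],
    [0.768, -0.425, -0.72, 0, 0, 0.018, 1],
    [0.768, -0.425, -0.72, 0, 0, 0.018, 1]
  ]
}}

```text
t: 2.3
tcp_pos: [0.4195, -0.4206, 0.4009]
ee_rot: [0.0, 0.985, 0.174, -0.0]
force: [-0.2, -0.2, -0.7]
width: 1.002
grip_force: 0.0
```

Call:
{"name": "play_rows", "arguments": {
  "moves": [
    [0.724, -0.624, 0.067, 0, 0, 0.125, 1],
    [0.724, -0.624, 0.067, 0, 0, 0.125, 1],
    [0.724, -0.624, 0.067, 0, 0, 0.125, 1],
    [0.724, -0.624, 0.067, 0, 0, 0.125, 1],
    [0.724, -0.624, 0.067, 0, 0, 0.125, 1],
    [0.724, -0.624, 0.067, 0, 0, 0.125, 1],
    [0.724, -0.624, 0.067, 0, 0, 0.125, 1],
    [0.724, -0.624, 0.067, 0, 0, 0.125, 1],
    [0.724, -0.624, 0.067, 0, 0, 0.125, 1],
    [0.724, -0.624, 0.067, 0, 0, 0.125, 1]
  ]
}}

```text
t: 3.3
tcp_pos: [0.5592, -0.1726, 0.3807]
ee_rot: [0.0, 0.999, 0.042, -0.0]
force: [0.3, 0.0, 0.8]
width: 1.002
grip_force: 0.0
```

```bash
python3 go.py; python3 chain.py .604,-.063,.30,82.6 .604,-.063,.206,82.6; python3 - <<'E'
from h import *
im=viewer.read_camera("side");cv2.imwrite("pics/side1.png",cv2.resize(im[120:300,200:440,::-1],None,fx=3,fy=3,interpolation=cv2.INTER_CUBIC))
E
```

```text
pinch [ 0.5592 -0.1726  0.3994] yaw -85.2 F [0.3 0.  0.8] w 1.002 g 0.0
from here
.604,-.063,.30,82.6 [0.179, -0.352, 0.331, 0.0, 0.0, 0.101]
.604,-.063,.206,82.6 [0.001, -0.0, 0.313, 0.0, 0.0, 0.0]
```

View pics/side1.png

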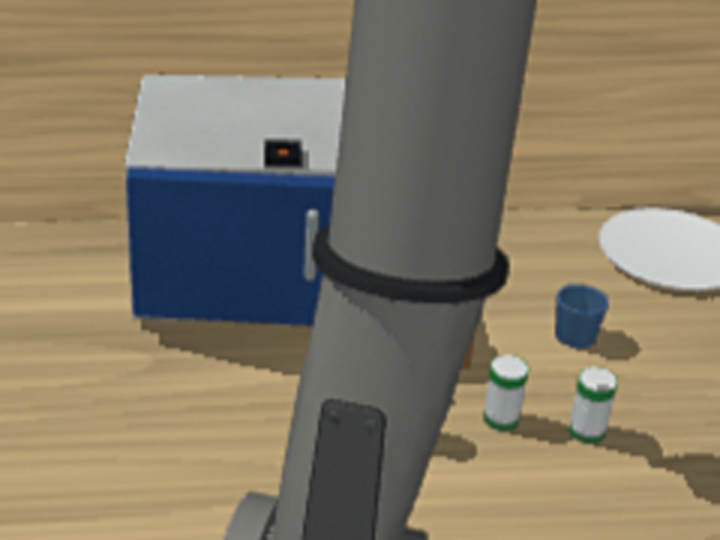

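Call:
{"name": "play_rows", "arguments": {
  "moves": [
    [0.179, -0.345, 0.331, 0, 0, 0.101, 0.6],
    [0.179, -0.345, 0.331, 0, 0, 0.101, 0.6],
    [0.179, -0.345, 0.331, 0, 0, 0.101, 0.6],
    [0.179, -0.345, 0.331, 0, 0, 0.101, 0.6],
    [0.179, -0.345, 0.331, 0, 0, 0.101, 0.6],
    [0.179, -0.345, 0.45, 0, 0, 0.101, 0.6],
    [0.179, -0.345, 0.5, 0, 0, 0.101, 0.6],
    [0.179, -0.345, 0.55, 0, 0, 0.101, 0.6],
    [0.179, -0.345, 0.644, 0, 0, 0.101, 0.6],
    [0.179, -0.345, 0.644, 0, 0, 0.101, 0.6]
  ]
}}

```text
t: 4.35
tcp_pos: [0.6023, -0.0633, 0.1849]
ee_rot: [0.0, 0.998, -0.063, -0.003]
force: [-0.3, 1.1, 0.3]
width: 0.599
grip_force: 0.0
```

Call:
{"name": "play_rows", "arguments": {
  "moves": [
    [0, 0, 0, 0, 0, 0, 0],
    [0, 0, 0, 0, 0, 0, 0],
    [0, 0, 0, 0, 0, 0, 0],
    [0, 0, 0, 0, 0, 0, 0],
    [0, 0, 0, 0, 0, 0, 0],
    [0, 0, 0, 0, 0, 0, 0],
    [0, 0, 0, 0, 0, 0, 0],
    [0, 0, 0, 0, 0, 0, 0],
    [0, 0, 0, 0, 0, 0, 0],
    [0, 0, 0, 0, 0, 0, 0]
  ],
  "newtons": 15
}}

```text
t: 5.35
tcp_pos: [0.6051, -0.0643, 0.189]
ee_rot: [0.001, 0.998, -0.063, 0.001]
force: [-2.1, -4.4, 6.4]
width: 0.005
grip_force: 3.0
```

```bash
python3 go.py; python3 - <<'E'
from h import *
# arc about hinge from current pinch; door angle increments
H=np.array([.6794,.1414])
s,p,R=cur();p0=p+R.apply([0,0,r.pinch_z]);print("radius",np.linalg.norm(p0[:2]-H))
yaw0=np.degrees(np.arctan2(*R.as_matrix()[[1,0],1]))
rel=p0[:2]-H
for d in np.arange(.0,1.5,.075):
    c,sn=np.cos(d),np.sin(d);q=H+np.array([[c,sn],[-sn,c]])@rel
    print(round(d,3),row([*q,p0[2]],np.radians(yaw0)-d))
E
```

```text
pinch [ 0.6051 -0.0642  0.2077] yaw -97.2 F [-2.1 -4.4  6.4] w 0.005 g 2.963265914004296
from here
radius 0.21866011765551346
0.0 [-0.0, -0.0, -0.0, 0.001, -0.001, 0.0]
0.075 [-0.053, -0.014, -0.0, 0.001, -0.001, 0.036]
0.15 [-0.105, -0.032, -0.0, 0.001, -0.001, 0.072]
0.225 [-0.155, -0.054, -0.0, 0.001, -0.001, 0.107]
0.3 [-0.203, -0.079, -0.001, 0.001, -0.001, 0.143]
0.375 [-0.249, -0.108, -0.001, 0.001, -0.001, 0.179]
0.45 [-0.294, -0.14, -0.001, 0.001, -0.001, 0.215]
0.525 [-0.335, -0.176, -0.001, 0.001, -0.001, 0.251]
0.6 [-0.374, -0.215, -0.001, 0.001, -0.001, 0.286]
0.675 [-0.409, -0.256, -0.001, 0.001, -0.001, 0.322]
0.75 [-0.442, -0.3, -0.002, 0.001, -0.001, 0.358]
0.825 [-0.471, -0.346, -0.002, 0.001, -0.001, 0.394]
0.9 [-0.497, -0.394, -0.002, 0.001, -0.001, 0.43]
0.975 [-0.519, -0.444, -0.002, 0.0, -0.001, 0.466]
1.05 [-0.537, -0.496, -0.002, 0.0, -0.001, 0.501]
1.125 [-0.551, -0.549, -0.002, 0.0, -0.001, 0.537]
1.2 [-0.561, -0.603, -0.002, 0.0, -0.001, 0.573]
1.275 [-0.567, -0.657, -0.003, 0.0, -0.002, 0.609]
1.35 [-0.569, -0.711, -0.003, 0.0, -0.002, 0.645]
1.425 [-0.567, -0.766, -0.003, 0.0, -0.002, 0.68]
```

```bash
python3 - <<'E'
from h import *
a=viewer.read_camera("side")[130:260,240:360,::-1];b=viewer.read_camera("top")[130:260,240:360,::-1]
cv2.imwrite("pics/hd.png",cv2.resize(np.hstack([a,b]),None,fx=3.3,fy=3.3,interpolation=cv2.INTER_CUBIC))
E
```

```text
(no output)
```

View pics/hd.png

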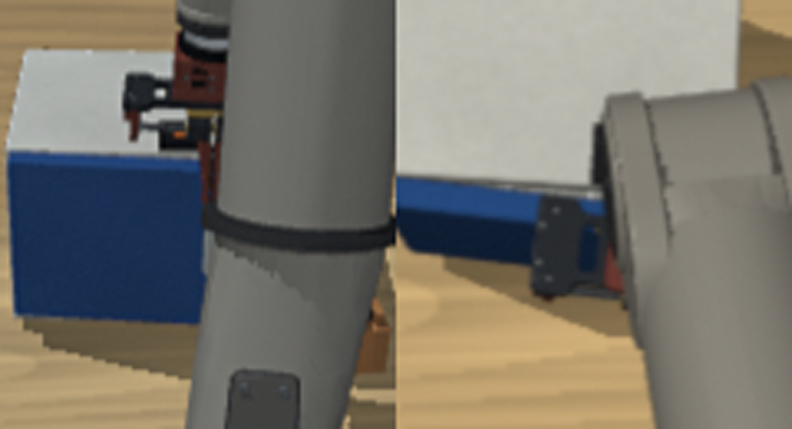

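```bash
python3 - <<'E'
from h import *
a=cv2.imread("pics/top0.png")[185:235,295:345];b=cv2.imread("pics/side0.png")[170:240,285:335]
A=cv2.resize(a,(400,400),interpolation=cv2.INTER_NEAREST);B=cv2.resize(b,(400,560),interpolation=cv2.INTER_NEAREST)
A=np.vstack([A,np.zeros((160,400,3),'uint8')]);cv2.imwrite("pics/hd2.png",np.hstack([A,B]))
for z in(.227,):
  for uv in((318.3,212),(318.3,214.5),(318,219)): print("top",uv,back("top",uv,z))
  for uv in((302.8,189.8),(304.3,190.7)): print("side",uv,back("side",uv,z))
E
```

```text
top (318.3, 212) [ 0.61550118 -0.063843    0.227     ]
top (318.3, 214.5) [ 0.60926485 -0.06363683  0.227     ]
top (318, 219) [ 0.59808875 -0.06253092  0.227     ]
side (302.8, 189.8) [ 0.60493779 -0.0628069   0.227     ]
side (304.3, 190.7) [ 0.59907315 -0.06723141  0.227     ]
```

View pics/hd2.png

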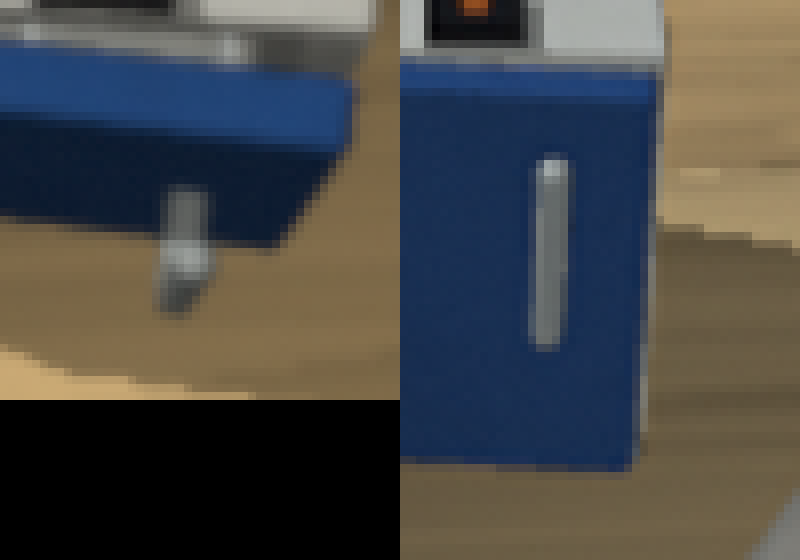

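Call:
{"name": "play_rows", "arguments": {
  "moves": [
    [0, 0, 0, 0, 0, 0, 0.6],
    [0, 0, 0, 0, 0, 0, 0.6],
    [0, 0, 0, 0, 0, 0, 0.6],
    [0, 0, 0, 0, 0, 0, 0.6],
    [0, 0, -0.1, 0, 0, 0, 0.6],
    [0, 0, -0.2, 0, 0, 0, 0.6],
    [0, 0, -0.35, 0, 0, 0, 0.6],
    [0, 0, -0.5, 0, 0, 0, 0.6],
    [-0.3, 0.4, -0.5, 0, 0, 0, 0.6],
    [-0.3, 0.6, -0.5, 0, 0, 0, 0.6]
  ]
}}

```text
t: 6.45
tcp_pos: [0.5443, -0.1404, 0.339]
ee_rot: [-0.0, 0.998, -0.06, 0.001]
force: [0.4, -1.2, -0.1]
width: 0.595
grip_force: 0.0
```

Call:
{"name": "play_rows", "arguments": {
  "moves": [
    [0, 0.6, 0, 0, 0, 0, 0.6],
    [0, 0.6, 0, 0, 0, 0, 0.6],
    [0, 0.6, 0, 0, 0, 0, 0.6],
    [0, 0.6, 0, 0, 0, 0, 0.6],
    [0, 0.6, 0, 0, 0, 0, 0.6],
    [0, 0.6, 0, 0, 0, 0, 0.6],
    [0, 0.6, 0, 0, 0, 0, 0.6],
    [0, 0.6, 0, 0, 0, 0, 0.6],
    [0, 0.6, 0, 0, 0, 0, 0.6],
    [0, 0.6, 0, 0, 0, 0, 0.6]
  ]
}}

```text
t: 7.45
tcp_pos: [0.5225, -0.3191, 0.3378]
ee_rot: [0.0, 0.998, -0.061, 0.0]
force: [-0.2, 0.7, 0.4]
width: 0.602
grip_force: 0.0
```

```bash
python3 go.py; python3 - <<'E'
from h import *
a=viewer.read_camera("top");cv2.imwrite("pics/top1.png",cv2.resize(a[120:320,225:465,::-1],None,fx=3,fy=3,interpolation=cv2.INTER_CUBIC))
b=viewer.read_camera("side");cv2.imwrite("pics/side2.png",b[:,:,::-1])
E
```

```text
pinch [ 0.5225 -0.3191  0.3565] yaw -97.0 F [-0.2  0.7  0.4] w 0.602 g 0.0
from here
```

View pics/top1.png

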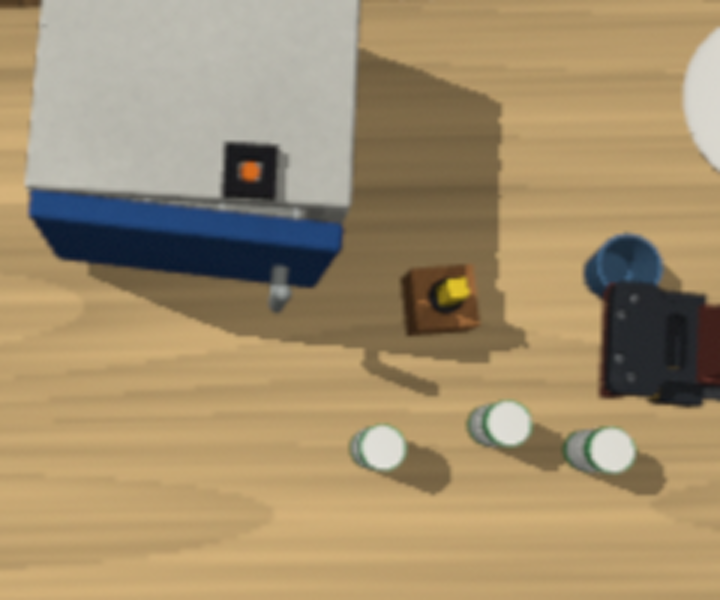

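```bash
python3 - <<'E'
from h import *
print(proj("top",[[.603,-.064,.227],[.603,-.064,.14],[.600,-.066,.227],[.6,-.066,.14]]),proj("side",[[.603,-.064,.227],[.603,-.064,.14],[.600,-.066,.227],[.6,-.066,.14]]))
E
python3 chain.py .600,-.065,.30,82.6 .600,-.065,.202,82.6
```

```text
[[318.5321147  217.01241265]
 [316.09459815 221.79661327]
 [319.3871466  218.20284727]
 [316.87661102 222.88969822]] [[303.21501312 190.09869013]
 [302.18873243 211.23426437]
 [303.90463004 190.56128941]
 [302.85344945 211.71625691]]
.600,-.065,.30,82.6 [0.152, -0.874, 0.188, 0.0, -0.0, 0.003]
.600,-.065,.202,82.6 [0.0, 0.0, 0.327, 0.0, -0.0, -0.0]
```

Call:
{"name": "play_rows", "arguments": {
  "moves": [
    [0.152, -0.874, 0.188, 0, 0, 0.003, 0.6],
    [0.152, -0.874, 0.188, 0, 0, 0.003, 0.6],
    [0.152, -0.874, 0.188, 0, 0, 0.003, 0.6],
    [0.152, -0.874, 0.188, 0, 0, 0.003, 0.6],
    [0.152, -0.874, 0.188, 0, 0, 0.003, 0.6],
    [0.152, -0.874, 0.188, 0, 0, 0.003, 0.6],
    [0.152, -0.874, 0.188, 0, 0, 0.003, 0.6],
    [0.152, -0.874, 0.188, 0, 0, 0.003, 0.6],
    [0.152, -0.874, 0.188, 0, 0, 0.003, 0.6],
    [0.152, -0.874, 0.188, 0, 0, 0.003, 0.6]
  ]
}}

```text
t: 8.55
tcp_pos: [0.5998, -0.0674, 0.2817]
ee_rot: [0.0, 0.998, -0.067, 0.0]
force: [-0.1, 0.2, -0.2]
width: 0.603
grip_force: 0.0
```

Call:
{"name": "play_rows", "arguments": {
  "moves": [
    [0, 0, 0.06, 0, 0, 0, 0.6],
    [0, 0, 0.12, 0, 0, 0, 0.6],
    [0, 0, 0.18, 0, 0, 0, 0.6],
    [0, 0, 0.24, 0, 0, 0, 0.6],
    [0, 0, 0.3, 0, 0, 0, 0.6],
    [0, 0, 0.327, 0, 0, 0, 0.6],
    [0, 0, 0.327, 0, 0, 0, 0.6],
    [0, 0, 0.327, 0, 0, 0, 0.6],
    [0, 0, 0.327, 0, 0, 0, 0.6],
    [0, 0, 0.327, 0, 0, 0, 0.6]
  ]
}}

```text
t: 9.55
tcp_pos: [0.6005, -0.0654, 0.1841]
ee_rot: [0.0, 0.998, -0.065, 0.001]
force: [-0.8, -0.1, 0.8]
width: 0.599
grip_force: 0.0
```

Call:
{"name": "play_rows", "arguments": {
  "moves": [
    [0, 0, 0, 0, 0, 0, 0.5],
    [0, 0, 0, 0, 0, 0, 0.4],
    [0, 0, 0, 0, 0, 0, 0.35],
    [0, 0, 0, 0, 0, 0, 0.3],
    [0, 0, 0, 0, 0, 0, 0.25],
    [0, 0, 0, 0, 0, 0, 0.2],
    [0, 0, 0, 0, 0, 0, 0.2],
    [0, 0, 0, 0, 0, 0, 0.18],
    [0, 0, 0, 0, 0, 0, 0.18],
    [0, 0, 0, 0, 0, 0, 0.18]
  ],
  "newtons": 15
}}

```text
t: 10.55
tcp_pos: [0.5999, -0.0654, 0.1831]
ee_rot: [0.0, 0.998, -0.065, -0.0]
force: [0.2, 0.4, -0.2]
width: 0.179
grip_force: 0.0
```

Call:
{"name": "play_rows", "arguments": {
  "moves": [
    [0, 0, 0, 0, 0, 0, 0.15],
    [0, 0, 0, 0, 0, 0, 0.14],
    [0, 0, 0, 0, 0, 0, 0.12],
    [0, 0, 0, 0, 0, 0, 0.12],
    [0, 0, 0, 0, 0, 0, 0.1],
    [0, 0, 0, 0, 0, 0, 0.1],
    [0, 0, 0, 0, 0, 0, 0.1],
    [0, 0, 0, 0, 0, 0, 0.1],
    [0, 0, 0, 0, 0, 0, 0.1],
    [0, 0, 0, 0, 0, 0, 0.1]
  ]
}}

```text
t: 11.55
tcp_pos: [0.5998, -0.0659, 0.1831]
ee_rot: [0.0, 0.998, -0.065, -0.0]
force: [-0.4, -4.4, 0.7]
width: 0.134
grip_force: 15.0
```

```bash
cat > arc.py <<'E'
import sys
from h import *
H=np.array([.6794,.1414])
s,p,R=cur();p0=p+R.apply([0,0,r.pinch_z]);rel=p0[:2]-H;print("radius",np.linalg.norm(rel),"F",np.round(s["force"],1),s["width"],s["grip_force"],"ang",np.arctan2(rel[1],rel[0]))
yaw0=np.arctan2(*R.as_matrix()[[1,0],1])
rad=.2173;rel*=rad/np.linalg.norm(rel)
for d in np.linspace(*map(float,sys.argv[1:3]),10):
    c,sn=np.cos(d),np.sin(d);q=H+np.array([[c,sn],[-sn,c]])@rel
    print(round(d,3),row([*q,p0[2]],yaw0-d))
E
python3 arc.py .075 .75
```

```text
radius 0.22200181402653668 F [-0.4 -4.4  0.7] 0.1335555311918253 14.983878582715988 ang -1.9374278049318077
0.075 [-0.049, -0.03, -0.0, 0.0, 0.0, 0.036]
0.15 [-0.1, -0.048, -0.0, 0.0, 0.0, 0.072]
0.225 [-0.149, -0.071, -0.0, 0.0, 0.0, 0.107]
0.3 [-0.197, -0.097, -0.0, 0.0, 0.0, 0.143]
0.375 [-0.243, -0.126, -0.0, 0.0, 0.0, 0.179]
0.45 [-0.286, -0.159, -0.0, 0.0, 0.0, 0.215]
0.525 [-0.327, -0.195, -0.0, 0.0, -0.0, 0.251]
0.6 [-0.364, -0.234, -0.0, 0.0, -0.0, 0.286]
0.675 [-0.399, -0.275, -0.0, 0.0, -0.0, 0.322]
0.75 [-0.431, -0.32, -0.0, 0.0, -0.0, 0.358]
```

```bash
sed -i 's/^H=.*/H=np.array([.6777,.137])/' arc.py; python3 arc.py .075 .75
```

```text
radius 0.2172848337302613 F [-0.4 -4.4  0.7] 0.1335555311918253 14.983878582715988 ang -1.937382988807692
0.075 [-0.052, -0.015, -0.0, 0.0, 0.0, 0.036]
0.15 [-0.103, -0.033, -0.0, 0.0, 0.0, 0.072]
0.225 [-0.153, -0.055, -0.0, 0.0, 0.0, 0.107]
0.3 [-0.201, -0.081, -0.0, 0.0, 0.0, 0.143]
0.375 [-0.246, -0.111, -0.0, 0.0, 0.0, 0.179]
0.45 [-0.29, -0.144, -0.0, 0.0, 0.0, 0.215]
0.525 [-0.33, -0.18, -0.0, 0.0, -0.0, 0.251]
0.6 [-0.368, -0.219, -0.0, 0.0, -0.0, 0.286]
0.675 [-0.403, -0.26, -0.0, 0.0, -0.0, 0.322]
0.75 [-0.435, -0.304, -0.0, 0.0, -0.0, 0.358]
```

Call:
{"name": "play_rows", "arguments": {
  "moves": [
    [-0.052, -0.015, 0, 0, 0, 0.036, 0.1],
    [-0.103, -0.033, 0, 0, 0, 0.072, 0.1],
    [-0.153, -0.055, 0, 0, 0, 0.107, 0.1],
    [-0.201, -0.081, 0, 0, 0, 0.143, 0.1],
    [-0.246, -0.111, 0, 0, 0, 0.179, 0.1],
    [-0.29, -0.144, 0, 0, 0, 0.215, 0.1],
    [-0.33, -0.18, 0, 0, 0, 0.251, 0.1],
    [-0.368, -0.219, 0, 0, 0, 0.286, 0.1],
    [-0.403, -0.26, 0, 0, 0, 0.322, 0.1],
    [-0.435, -0.304, 0, 0, 0, 0.358, 0.1]
  ]
}}

```text
t: 12.55
tcp_pos: [0.4818, 0.0435, 0.1831]
ee_rot: [-0.0, 0.904, -0.427, -0.0]
force: [2.3, -0.4, -2.9]
width: 0.138
grip_force: 14.9
```

```bash
python3 arc.py .075 .72
```

```text
radius 0.2170878882415442 F [ 2.3 -0.4 -2.9] 0.13778527024587114 14.887870252132416 ang -2.6960379828529777
0.075 [-0.052, -0.014, 0.0, -0.0, 0.0, 0.036]
0.147 [-0.101, -0.032, 0.0, -0.0, 0.0, 0.07]
0.218 [-0.148, -0.054, 0.0, -0.0, 0.0, 0.104]
0.29 [-0.194, -0.078, 0.0, -0.0, 0.0, 0.138]
0.362 [-0.238, -0.106, 0.0, -0.0, 0.0, 0.173]
0.433 [-0.279, -0.137, 0.0, -0.0, 0.0, 0.207]
0.505 [-0.319, -0.171, 0.0, -0.0, 0.0, 0.241]
0.577 [-0.355, -0.208, 0.0, -0.0, 0.0, 0.275]
0.648 [-0.389, -0.247, 0.0, -0.0, 0.0, 0.31]
0.72 [-0.421, -0.288, 0.0, -0.0, 0.0, 0.344]
```

Call:
{"name": "play_rows", "arguments": {
  "moves": [
    [-0.052, -0.014, 0, 0, 0, 0.036, 0.1],
    [-0.101, -0.032, 0, 0, 0, 0.07, 0.1],
    [-0.148, -0.054, 0, 0, 0, 0.104, 0.1],
    [-0.194, -0.078, 0, 0, 0, 0.138, 0.1],
    [-0.238, -0.106, 0, 0, 0, 0.173, 0.1],
    [-0.279, -0.137, 0, 0, 0, 0.207, 0.1],
    [-0.319, -0.171, 0, 0, 0, 0.241, 0.1],
    [-0.355, -0.208, 0, 0, 0, 0.275, 0.1],
    [-0.389, -0.247, 0, 0, 0, 0.31, 0.1],
    [-0.421, -0.288, 0, 0, 0, 0.344, 0.1]
  ]
}}

```text
t: 13.55
tcp_pos: [0.4624, 0.1792, 0.1756]
ee_rot: [0.016, 0.745, -0.667, -0.016]
force: [3.7, -3.1, -25.8]
width: 0.148
grip_force: 14.7
```

Call:
{"name": "play_rows", "arguments": {
  "moves": [
    [0, 0, 0, 0, 0, 0, 0.25],
    [0, 0, 0, 0, 0, 0, 0.4],
    [0, 0, 0, 0, 0, 0, 0.45],
    [0, 0, 0, 0, 0, 0, 0.45],
    [0, 0, -0.1, 0, 0, 0, 0.45],
    [0, 0, -0.2, 0, 0, 0, 0.45],
    [0, 0, -0.3, 0, 0, 0, 0.45],
    [0, 0, -0.4, 0, 0, 0, 0.45],
    [0, 0, -0.5, 0, 0, 0, 0.45],
    [0, 0, -0.5, 0, 0, 0, 0.45]
  ]
}}

```text
t: 14.55
tcp_pos: [0.4931, 0.1746, 0.3218]
ee_rot: [0.016, 0.75, -0.661, -0.023]
force: [0.5, 0.1, -0.8]
width: 0.451
grip_force: 0.0
```

```bash
python3 arc.py 0 .1|head -1; python3 go.py;python3 chain.py .53,0,.36,0 .53,-.20,.36,0
```

```text
radius 0.18738121514059433 F [ 0.5  0.1 -0.8] 0.4510229477424197 0.0 ang 2.9400501288243412
pinch [0.4941 0.1745 0.3405] yaw -172.7 F [ 0.5  0.1 -0.8] w 0.451 g 0.0
from here
.53,0,.36,0 [0.592, -0.045, -0.076, 0.026, 0.005, 0.061]
.53,-.20,.36,0 [0.667, -0.0, 0.0, 0.0, 0.0, -0.0]
```

Call:
{"name": "play_rows", "arguments": {
  "moves": [
    [0.3, 0, -0.076, 0.026, 0.005, 0.061, 0.6],
    [0.592, -0.045, -0.076, 0.026, 0.005, 0.061, 0.6],
    [0.592, -0.045, -0.076, 0.026, 0.005, 0.061, 0.6],
    [0.592, -0.045, -0.076, 0.026, 0.005, 0.061, 0.6],
    [0.8, -0.045, -0.076, 0.026, 0.005, 0.061, 0.6],
    [1, -0.045, -0.076, 0.026, 0.005, 0.061, 0.6],
    [1, -0.045, -0.076, 0.026, 0.005, 0.061, 0.6],
    [1, -0.045, -0.076, 0.026, 0.005, 0.061, 0.6],
    [1, -0.045, -0.076, 0.026, 0.005, 0.061, 0.6],
    [1, -0.045, -0.076, 0.026, 0.005, 0.061, 0.6]
  ]
}}

```text
t: 15.55
tcp_pos: [0.5434, -0.1177, 0.3371]
ee_rot: [0.003, 0.708, -0.706, -0.001]
force: [-0.5, 0.3, 0.9]
width: 0.6
grip_force: 0.0
```

```bash
python3 go.py;python3 - <<'E'
from h import *
print(np.round(sensors.observe()["joint_positions"],3))
a=viewer.read_camera("top");cv2.imwrite("pics/top2.png",cv2.resize(a[120:330,180:450,::-1],None,fx=2.9,fy=2.9,interpolation=cv2.INTER_CUBIC));cv2.imwrite("pics/full2.png",a[:,:,::-1])
E
```

```text
pinch [ 0.5435 -0.1176  0.3558] yaw -179.8 F [-0.5  0.3  0.9] w 0.6 g 0.0
from here
[-0.87   0.367  1.304  1.682 -0.356  1.375 -2.649]
```

View pics/top2.png

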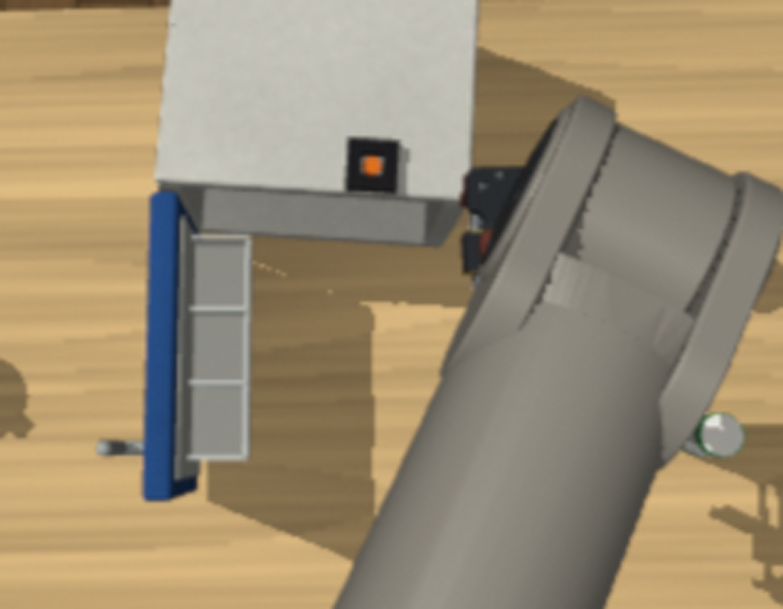

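Call:
{"name": "play_rows", "arguments": {
  "moves": [
    [0, 0.1, -0.1, 0, 0, -0.07, 0.6],
    [0, 0.2, -0.1, 0, 0, -0.14, 0.6],
    [0, 0.2, -0.1, 0, 0, -0.21, 0.6],
    [0, 0.2, -0.1, 0, 0, -0.28, 0.6],
    [0, 0.2, -0.1, 0, 0, -0.35, 0.6],
    [0, 0.2, -0.1, 0, 0, -0.42, 0.6],
    [0, 0.2, -0.1, 0, 0, -0.49, 0.6],
    [0, 0.2, -0.1, 0, 0, -0.56, 0.6],
    [0, 0.2, -0.1, 0, 0, -0.63, 0.6],
    [0, 0.2, -0.1, 0, 0, -0.7, 0.6]
  ]
}}

```text
t: 16.6
tcp_pos: [0.4839, -0.1173, 0.3676]
ee_rot: [0.002, 0.999, -0.047, -0.002]
force: [0.3, 1.5, -0.2]
width: 0.602
grip_force: 0.0
```

Call:
{"name": "play_rows", "arguments": {
  "moves": [
    [0, 0, 0, 0, 0, -0.07, 0.6],
    [0, 0, 0, 0, 0, -0.14, 0.6],
    [0, 0, 0, 0, 0, -0.21, 0.6],
    [0, 0, 0, 0, 0, -0.28, 0.6],
    [0, 0, 0, 0, 0, -0.35, 0.6],
    [0, 0, 0, 0, 0, -0.42, 0.6],
    [0, 0, 0, 0, 0, -0.49, 0.6],
    [0, 0, 0, 0, 0, -0.56, 0.6],
    [0, 0, 0, 0, 0, -0.63, 0.6],
    [0, 0, 0, 0, 0, -0.7, 0.6]
  ]
}}

```text
t: 17.6
tcp_pos: [0.4839, -0.1172, 0.3676]
ee_rot: [0.0, 0.774, 0.634, -0.003]
force: [0.1, 0.7, -0.1]
width: 0.601
grip_force: 0.0
```

```bash
python3 go.py;python3 - <<'E'
from h import *
print(np.round(sensors.observe()["joint_positions"],3))
H=np.array([.6777,.137]);im=cv2.imread("pics/full2.png")
u=lambda a,b:np.array([a/2.9+180,b/2.9+120])
# panel top corners: hinge-end and free-end, outer/inner; shelf corners at z=.16
for n,p,z in(("outer hinge",(152,195),.24),("inner hinge",(176,193),.24),("outer free",(144,499),.24),("inner free",(168,499),.24),
 ("sh in-hinge",(249,238),.16),("sh in-free",(246,459),.16),("div1",(248,310),.16),("div2",(247,383),.16),("handle",(105,447),.227)):
    print(n,back("top",u(*p),z).round(4))
E
```

```text
pinch [ 0.4839 -0.1172  0.3863] yaw -11.3 F [ 0.1  0.7 -0.1] w 0.601 g 0.0
from here
[-0.997  0.027  1.166  1.748 -0.02   1.386 -0.025]
outer hinge [0.6797 0.1469 0.24  ]
inner hinge [0.681  0.1264 0.24  ]
outer free [0.4263 0.1523 0.24  ]
inner free [0.426  0.1327 0.24  ]
sh in-hinge [0.6559 0.0693 0.16  ]
sh in-free [0.4562 0.074  0.16  ]
div1 [0.5894 0.0709 0.16  ]
div2 [0.5234 0.0724 0.16  ]
handle [0.4686 0.1871 0.227 ]
```

```bash
cat > bot.py <<'E'
from h import *
im=viewer.read_camera("top");hsv=cv2.cvtColor(im,cv2.COLOR_RGB2HSV)
m=cv2.inRange(hsv,(0,0,140),(180,40,255));k,l,s,ce=cv2.connectedComponentsWithStats(m)
for i in range(1,k):
    if 90<s[i][4]<260 and 13<=s[i][2]<=22: print(s[i].tolist(),"table",back("top",ce[i],.08).round(4),"shelf",back("top",ce[i],.205).round(4))
E
python3 bot.py; python3 chain.py .477,-.164,.16,-1 .477,-.164,.064,-1 .477,-.164,.30,-1
```

```text
[115, 271, 22, 22, 193] table [0.4534 0.4624 0.08  ] shelf [0.4549 0.4099 0.205 ]
.477,-.164,.16,-1 [-0.153, 0.01, 0.755, -0.002, 0.002, -0.083]
.477,-.164,.064,-1 [-0.0, -0.0, 0.32, 0.0, 0.0, 0.0]
.477,-.164,.30,-1 [-0.001, -0.0, -0.786, 0.0, 0.0, 0.0]
```

```bash
python3 - <<'E'
from h import *
a=viewer.read_camera("top")[:,:,::-1];b=viewer.read_camera("side")[:,:,::-1]
cv2.imwrite("pics/both1.png",np.hstack([cv2.resize(a[100:400,150:530],(400,316)),cv2.resize(b[100:400,150:530],(400,316))]))
E
```

```text
(no output)
```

View pics/both1.png

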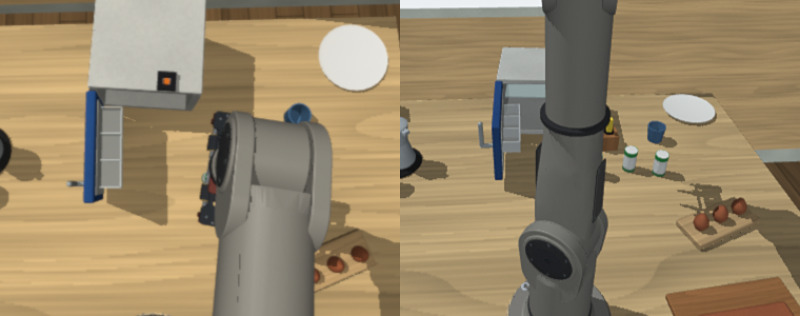

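Call:
{"name": "play_rows", "arguments": {
  "moves": [
    [-0.153, 0.01, 0.3, 0, 0, -0.083, 0.95],
    [-0.153, 0.01, 0.6, 0, 0, -0.083, 0.95],
    [-0.153, 0.01, 0.7, 0, 0, -0.083, 0.95],
    [-0.153, 0.01, 0.755, 0, 0, -0.083, 0.95],
    [-0.153, 0.01, 0.755, 0, 0, -0.083, 0.95],
    [-0.153, 0.01, 0.85, 0, 0, -0.083, 0.95],
    [-0.153, 0.01, 0.95, 0, 0, -0.083, 0.95],
    [-0.153, 0.01, 1, 0, 0, -0.083, 0.95],
    [-0.153, 0.01, 1, 0, 0, -0.083, 0.95],
    [-0.153, 0.01, 1, 0, 0, -0.083, 0.95]
  ]
}}

```text
t: 18.75
tcp_pos: [0.4766, -0.1659, 0.0689]
ee_rot: [0.001, 0.719, 0.695, -0.003]
force: [-0.2, -0.0, 0.1]
width: 0.953
grip_force: 0.0
```

```bash
python3 go.py .477,-.164,.064,-1; python3 - <<'E'
from h import *
print(np.round(sensors.observe()["joint_positions"],3))
E
```

```text
pinch [ 0.4766 -0.1658  0.0876] yaw -1.9 F [-0.2 -0.   0.1] w 0.953 g 0.0
from here
.477,-.164,.064,-1 [0.007, 0.001, 0.079, -0.002, 0.003, -0.008]
[-0.483  0.497  0.89   2.103 -0.54   0.788  0.711]
```

Call:
{"name": "play_rows", "arguments": {
  "moves": [
    [0.007, 0.001, 0.079, -0.002, 0.003, -0.008, 0.95],
    [0.007, 0.001, 0.079, -0.002, 0.003, -0.008, 0.95],
    [0.007, 0.001, 0.079, -0.002, 0.003, -0.008, 0.8],
    [0.007, 0.001, 0.079, -0.002, 0.003, -0.008, 0.7],
    [0.007, 0.001, 0.079, -0.002, 0.003, -0.008, 0.6],
    [0.007, 0.001, 0.079, -0.002, 0.003, -0.008, 0.5],
    [0.007, 0.001, 0.079, -0.002, 0.003, -0.008, 0.4],
    [0.007, 0.001, 0.079, -0.002, 0.003, -0.008, 0.3],
    [0.007, 0.001, 0.079, -0.002, 0.003, -0.008, 0.3],
    [0.007, 0.001, 0.079, -0.002, 0.003, -0.008, 0.3]
  ],
  "newtons": 15
}}

```text
t: 19.75
tcp_pos: [0.4761, -0.1638, 0.0443]
ee_rot: [-0.001, 0.713, 0.701, 0.0]
force: [-0.0, -0.3, -0.6]
width: 0.302
grip_force: 0.0
```

```bash
python3 chain.py .477,-.164,.30,-1 .6229,.0997,.30,-1.3 .6229,.0997,.192,-1.3;python3 go.py
```

```text
.477,-.164,.30,-1 [0.0, 0.003, -0.79, -0.0, -0.001, 0.001]
.6229,.0997,.30,-1.3 [0.888, 0.47, -0.001, -0.0, 0.0, 0.002]
.6229,.0997,.192,-1.3 [0.0, 0.0, 0.36, -0.0, 0.0, 0.0]
pinch [ 0.4761 -0.1638  0.063 ] yaw -0.9 F [-0.  -0.3 -0.6] w 0.302 g 0.0
from here
```

Call:
{"name": "play_rows", "arguments": {
  "moves": [
    [0, 0, -0.16, 0, 0, 0, 0.3],
    [0, 0, -0.32, 0, 0, 0, 0.3],
    [0, 0, -0.48, 0, 0, 0, 0.3],
    [0, 0, -0.64, 0, 0, 0, 0.3],
    [0, 0, -0.85, 0, 0, 0, 0.3],
    [0.2, 0.1, -1, 0, 0, 0, 0.6],
    [0.4, 0.1, -1, 0, 0, 0, 0.6],
    [0.6, 0.1, -1, 0, 0, 0, 0.8],
    [0.8, 0.1, -1, 0, 0, 0, 0.8],
    [1, 0.1, -1, 0, 0, 0, 0.8]
  ]
}}

```text
t: 20.75
tcp_pos: [0.5088, 0.0681, 0.3434]
ee_rot: [-0.001, 0.713, 0.701, 0.001]
force: [0.5, -0.6, -0.5]
width: 0.715
grip_force: 0.0
```

```bash
python3 go.py; python3 bot.py; python3 - <<'E'
from h import *
print(np.round(sensors.observe()["joint_positions"],3))
a=viewer.read_camera("top")[:,:,::-1];b=viewer.read_camera("side")[:,:,::-1]
cv2.imwrite("pics/both2.png",np.hstack([cv2.resize(a[100:400,150:530],(400,316)),cv2.resize(b[100:400,150:530],(400,316))]))
for c in("top","side"):print([(np.round(d["position"],1).tolist(),round(float(d["p"]),2)) for d in spotter.look_for(c,"bottle0")])
E
```

```text
pinch [0.5088 0.068  0.3621] yaw -0.9 F [ 0.5 -0.6 -0.5] w 0.715 g 0.0
from here
[261, 235, 18, 41, 241] table [0.4998 0.0684 0.08  ] shelf [0.4958 0.0616 0.205 ]
[387, 254, 15, 15, 170] table [ 0.4973 -0.282   0.08  ] shelf [ 0.4937 -0.248   0.205 ]
[343, 262, 17, 15, 184] table [ 0.4772 -0.1633  0.08  ] shelf [ 0.4758 -0.1431  0.205 ]
[422, 263, 15, 15, 174] table [ 0.471 -0.375  0.08 ] shelf [ 0.4704 -0.3302  0.205 ]
[115, 271, 22, 22, 192] table [0.4533 0.4628 0.08  ] shelf [0.4547 0.4102 0.205 ]
[-1.26   0.118  1.113  1.76  -0.113  1.331 -0.128]
[([423.2, 271.4], 0.86), ([393.4, 255.8], 0.68), ([350.0, 266.0], 0.46)]
[([395.9, 256.2], 0.77), ([338.6, 254.2], 0.73), ([139.5, 270.8], 0.73), ([367.4, 251.0], 0.56)]
```

View pics/both2.png

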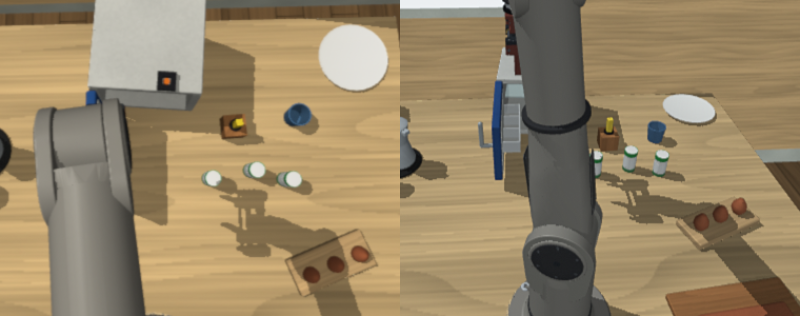

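```bash
python3 - <<'E'
from h import *
b=cv2.imread("pics/side2.png")
P=np.array([.5225,-.319,.3378])
for dy in(-.035,0,.035):
  for dz in(0,.0187,.08):
    q=proj("side",P+[0,dy,dz])[0];print(dy,dz,q.round(1))
    cv2.circle(b,tuple(int(v) for v in q.round()),1,(255,0,255),-1)
c=proj("side",P)[0].astype(int)
cv2.imwrite("pics/s2c.png",cv2.resize(b[c[1]-90:c[1]+40,max(0,c[0]-70):c[0]+70],None,fx=4,fy=4,interpolation=cv2.INTER_NEAREST))
E
```

```text
-0.035 0 [400.7 171.4]
-0.035 0.0187 [401.8 166.1]
-0.035 0.08 [405.3 148.1]
0 0 [389.6 171.7]
0 0.0187 [390.6 166.3]
0 0.08 [393.8 148.3]
0.035 0 [378.5 171.9]
0.035 0.0187 [379.3 166.6]
0.035 0.08 [382.3 148.5]
```

View pics/s2c.png

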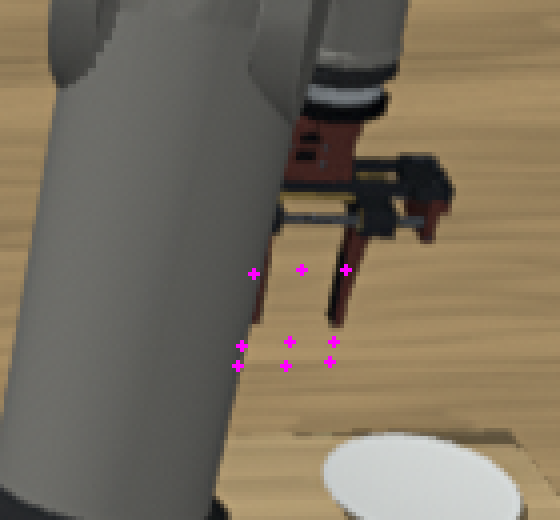

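```bash
sed -i 's/r\.pinch_z/(-.0537)/g' h.py go.py arc.py; python3 chain.py .477,-.163,.30,-1 .477,-.163,.15,-1 .477,-.163,.064,-1 
```

```text
.477,-.163,.30,-1 [-0.763, -0.093, 0.321, -0.0, -0.0, 0.0]
.477,-.163,.15,-1 [-0.0, -0.0, 0.5, -0.0, -0.0, 0.0]
.477,-.163,.064,-1 [-0.0, 0.0, 0.287, -0.0, -0.0, 0.0]
```

Call:
{"name": "play_rows", "arguments": {
  "moves": [
    [-0.2, -0.093, 0.1, 0, 0, 0, 0.95],
    [-0.4, -0.093, 0.2, 0, 0, 0, 0.95],
    [-0.6, -0.093, 0.321, 0, 0, 0, 0.95],
    [-0.763, -0.093, 0.321, 0, 0, 0, 0.95],
    [-0.763, -0.093, 0.321, 0, 0, 0, 0.95],
    [-0.763, -0.093, 0.321, 0, 0, 0, 0.95],
    [-0.763, -0.093, 0.321, 0, 0, 0, 0.95],
    [-0.763, -0.093, 0.321, 0, 0, 0, 0.95],
    [-0.763, -0.093, 0.321, 0, 0, 0, 0.95],
    [-0.763, -0.093, 0.321, 0, 0, 0, 0.95]
  ]
}}

```text
t: 22.0
tcp_pos: [0.478, -0.1604, 0.2466]
ee_rot: [-0.001, 0.712, 0.703, 0.001]
force: [0.1, -0.2, 0.9]
width: 0.948
grip_force: 0.0
```

```bash
python3 go.py .477,-.163,.064,-1
```

```text
pinch [ 0.478  -0.1605  0.3003] yaw -0.7 F [ 0.1 -0.2  0.9] w 0.948 g 0.0
from here
.477,-.163,.064,-1 [-0.01, -0.004, 0.787, 0.0, -0.001, 0.002]
```

Call:
{"name": "play_rows", "arguments": {
  "moves": [
    [-0.01, -0.004, 0.15, 0, 0, 0.002, 0.95],
    [-0.01, -0.004, 0.3, 0, 0, 0.002, 0.95],
    [-0.01, -0.004, 0.45, 0, 0, 0.002, 0.95],
    [-0.01, -0.004, 0.55, 0, 0, 0.002, 0.95],
    [-0.01, -0.004, 0.65, 0, 0, 0.002, 0.95],
    [-0.01, -0.004, 0.72, 0, 0, 0.002, 0.95],
    [-0.01, -0.004, 0.787, 0, 0, 0.002, 0.95],
    [-0.01, -0.004, 0.787, 0, 0, 0.002, 0.95],
    [-0.01, -0.004, 0.787, 0, 0, 0.002, 0.95],
    [-0.01, -0.004, 0.787, 0, 0, 0.002, 0.95]
  ]
}}

```text
t: 23.0
tcp_pos: [0.4772, -0.1646, 0.0113]
ee_rot: [0.0, 0.714, 0.7, 0.001]
force: [-0.4, 0.1, 0.2]
width: 0.945
grip_force: 0.0
```

Call:
{"name": "play_rows", "arguments": {
  "moves": [
    [0, 0, 0, 0, 0, 0, 0.8],
    [0, 0, 0, 0, 0, 0, 0.7],
    [0, 0, 0, 0, 0, 0, 0.6],
    [0, 0, 0, 0, 0, 0, 0.55],
    [0, 0, 0, 0, 0, 0, 0.5],
    [0, 0, 0, 0, 0, 0, 0.45],
    [0, 0, 0, 0, 0, 0, 0.4],
    [0, 0, 0, 0, 0, 0, 0.35],
    [0, 0, 0, 0, 0, 0, 0.3],
    [0, 0, 0, 0, 0, 0, 0.3]
  ],
  "newtons": 15
}}

```text
t: 24.0
tcp_pos: [0.4762, -0.1649, 0.0102]
ee_rot: [-0.0, 0.714, 0.7, 0.0]
force: [1.0, 0.1, 0.3]
width: 0.465
grip_force: 15.0
```

```bash
python3 go.py; python3 chain.py .477,-.163,.30,-1 .6229,.03,.32,-1.3 .6229,.0997,.30,-1.3 .6229,.0997,.192,-1.3
```

```text
pinch [ 0.4762 -0.1649  0.0639] yaw -1.2 F [1.  0.1 0.3] w 0.465 g 14.996367394924164
from here
.477,-.163,.30,-1 [0.007, 0.003, -0.787, 0.0, -0.001, -0.001]
.6229,.03,.32,-1.3 [0.652, 0.474, -0.067, 0.0, 0.0, 0.002]
.6229,.0997,.30,-1.3 [0.233, -0.005, 0.066, 0.0, 0.0, 0.0]
.6229,.0997,.192,-1.3 [-0.0, -0.0, 0.36, 0.0, 0.0, 0.0]
```

Call:
{"name": "play_rows", "arguments": {
  "moves": [
    [0.007, 0.003, -0.15, 0, 0, 0, 0.3],
    [0.007, 0.003, -0.3, 0, 0, 0, 0.3],
    [0.007, 0.003, -0.45, 0, 0, 0, 0.3],
    [0.007, 0.003, -0.6, 0, 0, 0, 0.3],
    [0.007, 0.003, -0.72, 0, 0, 0, 0.3],
    [0.007, 0.003, -0.787, 0, 0, 0, 0.3],
    [0.007, 0.003, -0.787, 0, 0, 0, 0.3],
    [0.007, 0.003, -0.787, 0, 0, 0, 0.3],
    [0.007, 0.003, -0.787, 0, 0, 0, 0.3],
    [0.007, 0.003, -0.787, 0, 0, 0, 0.3]
  ]
}}

```text
t: 25.0
tcp_pos: [0.4761, -0.1628, 0.245]
ee_rot: [-0.001, 0.714, 0.7, -0.001]
force: [-1.2, 0.5, -1.3]
width: 0.467
grip_force: 15.0
```

Call:
{"name": "play_rows", "arguments": {
  "moves": [
    [0.1, 0.07, -0.02, 0, 0, 0, 0.3],
    [0.2, 0.14, -0.04, 0, 0, 0, 0.3],
    [0.3, 0.21, -0.067, 0, 0, 0, 0.3],
    [0.4, 0.28, -0.067, 0, 0, 0, 0.3],
    [0.5, 0.35, -0.067, 0, 0, 0, 0.3],
    [0.6, 0.42, -0.067, 0, 0, 0, 0.3],
    [0.652, 0.474, -0.067, 0, 0, 0, 0.3],
    [0.652, 0.474, -0.067, 0, 0, 0, 0.3],
    [0.652, 0.474, -0.067, 0, 0, 0, 0.3],
    [0.652, 0.474, -0.067, 0, 0, 0, 0.3]
  ]
}}

```text
t: 26.0
tcp_pos: [0.6224, 0.0279, 0.2662]
ee_rot: [-0.001, 0.715, 0.699, -0.0]
force: [-0.6, 0.1, -1.1]
width: 0.468
grip_force: 15.0
```

```bash
python3 go.py; python3 chain.py .6229,.098,.30,-1.3 .6229,.098,.191,-1.3
```

```text
pinch [0.6225 0.0279 0.3199] yaw -1.3 F [-0.6  0.1 -1.1] w 0.468 g 14.995483607053757
from here
.6229,.098,.30,-1.3 [0.234, -0.004, 0.066, -0.001, -0.0, -0.0]
.6229,.098,.191,-1.3 [-0.001, 0.0, 0.364, 0.0, -0.0, -0.0]
```

Call:
{"name": "play_rows", "arguments": {
  "moves": [
    [0.1, -0.002, 0.066, 0, 0, 0, 0.3],
    [0.2, -0.003, 0.066, 0, 0, 0, 0.3],
    [0.235, -0.003, 0.066, 0, 0, 0, 0.3],
    [0.235, -0.003, 0.066, 0, 0, 0, 0.3],
    [0.235, -0.003, 0.12, 0, 0, 0, 0.3],
    [0.235, -0.003, 0.18, 0, 0, 0, 0.3],
    [0.235, -0.003, 0.24, 0, 0, 0, 0.3],
    [0.235, -0.003, 0.26, 0, 0, 0, 0.3],
    [0.235, -0.003, 0.26, 0, 0, 0, 0.3],
    [0.235, -0.003, 0.26, 0, 0, 0, 0.3]
  ]
}}

```text
t: 27.0
tcp_pos: [0.6242, 0.099, 0.1893]
ee_rot: [-0.0, 0.715, 0.699, 0.001]
force: [0.6, -0.0, -1.7]
width: 0.465
grip_force: 15.0
```

Call:
{"name": "play_rows", "arguments": {
  "moves": [
    [0, 0, 0.03, 0, 0, 0, 0.3],
    [0, 0, 0.06, 0, 0, 0, 0.3],
    [0, 0, 0.09, 0, 0, 0, 0.3],
    [0, 0, 0.12, 0, 0, 0, 0.3],
    [0, 0, 0.14, 0, 0, 0, 0.3],
    [0, 0, 0.16, 0, 0, 0, 0.3],
    [0, 0, 0.165, 0, 0, 0, 0.3],
    [0, 0, 0.168, 0, 0, 0, 0.3],
    [0, 0, 0.168, 0, 0, 0, 0.3],
    [0, 0, 0.168, 0, 0, 0, 0.3]
  ]
}}

```text
t: 28.0
tcp_pos: [0.624, 0.1002, 0.1387]
ee_rot: [-0.0, 0.714, 0.7, 0.001]
force: [0.4, 0.4, -1.9]
width: 0.463
grip_force: 15.0
```

```bash
python3 go.py
```

```text
pinch [0.624  0.1002 0.1924] yaw -1.2 F [ 0.4  0.4 -1.9] w 0.463 g 14.995561391115189
from here
```

Call:
{"name": "play_rows", "arguments": {
  "moves": [
    [0, 0, 0.004, 0, 0, 0, 0.3],
    [0, 0, 0.008, 0, 0, 0, 0.3],
    [0, 0, 0.012, 0, 0, 0, 0.3],
    [0, 0, 0.012, 0, 0, 0, 0.3],
    [0, 0, 0.012, 0, 0, 0, 0.48],
    [0, 0, 0.012, 0, 0, 0, 0.52],
    [0, 0, 0.012, 0, 0, 0, 0.56],
    [0, 0, 0.012, 0, 0, 0, 0.6],
    [0, 0, 0.012, 0, 0, 0, 0.6],
    [0, 0, 0.012, 0, 0, 0, 0.6]
  ]
}}

```text
t: 29.0
tcp_pos: [0.6238, 0.1002, 0.1347]
ee_rot: [-0.0, 0.714, 0.7, 0.0]
force: [-1.2, 0.8, 0.2]
width: 0.596
grip_force: 0.0
```

Call:
{"name": "play_rows", "arguments": {
  "moves": [
    [0, 0, -0.07, 0, 0, 0, 0.6],
    [0, 0, -0.14, 0, 0, 0, 0.6],
    [0, 0, -0.25, 0, 0, 0, 0.6],
    [0, 0, -0.36, 0, 0, 0, 0.6],
    [-0.1, 0, -0.45, 0, 0, 0, 0.6],
    [-0.25, -0.1, -0.45, 0, 0, 0, 0.8],
    [-0.4, -0.2, -0.45, 0, 0, 0, 0.95],
    [-0.55, -0.3, -0.45, 0, 0, 0, 0.95],
    [-0.6, -0.35, -0.45, 0, 0, 0, 0.95],
    [-0.6, -0.35, -0.45, 0, 0, 0, 0.95]
  ]
}}

```text
t: 30.0
tcp_pos: [0.5119, -0.0825, 0.2697]
ee_rot: [-0.001, 0.717, 0.697, 0.001]
force: [0.6, -0.3, 0.0]
width: 0.949
grip_force: 0.0
```

```bash
python3 go.py .497,-.282,.30,-1; python3 bot.py;python3 - <<'E'
from h import *
a=viewer.read_camera("top")[100:330,200:450,::-1]
cv2.imwrite("pics/t3.png",cv2.resize(a,None,fx=2.6,fy=2.6,interpolation=cv2.INTER_CUBIC))
print([(np.round(d["position"],1).tolist(),round(float(d["p"]),2)) for d in spotter.look_for("side","bottle0")])
E
```

```text
pinch [ 0.5119 -0.0827  0.3234] yaw -1.6 F [ 0.6 -0.3  0. ] w 0.949 g 0.0
from here
.497,-.282,.30,-1 [-0.667, -0.03, 0.076, -0.0, -0.002, -0.005]
[246, 203, 16, 17, 193] table [0.6469 0.1094 0.08  ] shelf [0.6258 0.0979 0.205 ]
[320, 247, 14, 17, 125] table [ 0.5121 -0.0947  0.08  ] shelf [ 0.5067 -0.0825  0.205 ]
[423, 263, 14, 15, 158] table [ 0.4711 -0.3765  0.08  ] shelf [ 0.4705 -0.3316  0.205 ]
[378, 267, 13, 16, 112] table [ 0.4542 -0.2502  0.08  ] shelf [ 0.4556 -0.2199  0.205 ]
[115, 271, 22, 22, 194] table [0.4536 0.4628 0.08  ] shelf [0.455  0.4102 0.205 ]
[([395.9, 256.2], 0.77), ([338.6, 254.2], 0.73), ([139.5, 270.8], 0.73), ([367.4, 251.0], 0.56)]
```

View pics/t3.png

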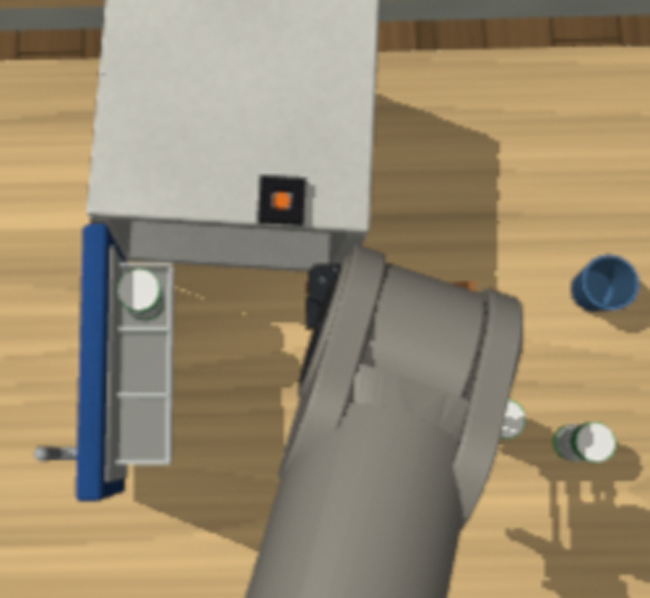

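Call:
{"name": "play_rows", "arguments": {
  "moves": [
    [-0.15, -0.01, 0.03, 0, 0, 0, 0.95],
    [-0.3, -0.02, 0.076, 0, 0, 0, 0.95],
    [-0.45, -0.03, 0.076, 0, 0, 0, 0.95],
    [-0.6, -0.03, 0.076, 0, 0, -0.005, 0.95],
    [-0.667, -0.03, 0.076, 0, 0, -0.005, 0.95],
    [-0.667, -0.03, 0.076, 0, 0, -0.005, 0.95],
    [-0.667, -0.03, 0.2, 0, 0, -0.005, 0.95],
    [-0.667, -0.03, 0.3, 0, 0, -0.005, 0.95],
    [-0.667, -0.03, 0.3, 0, 0, -0.005, 0.95],
    [-0.667, -0.03, 0.3, 0, 0, -0.005, 0.95]
  ]
}}

```text
t: 31.15
tcp_pos: [0.5029, -0.2761, 0.1793]
ee_rot: [-0.001, 0.71, 0.704, 0.0]
force: [-0.3, 0.4, 0.6]
width: 0.951
grip_force: 0.0
```

```bash
python3 go.py .4973,-.282,.064,-1; python3 - <<'E'
from h import *
print(np.round(sensors.observe()["joint_positions"],3))
viewer.read_camera("side")
print([(np.round(d["position"],1).tolist(),round(float(d["p"]),2)) for d in spotter.look_for("side","bottle0")])
E
```

```text
pinch [ 0.503  -0.2762  0.233 ] yaw -0.4 F [-0.3  0.4  0.6] w 0.951 g 0.0
from here
.4973,-.282,.064,-1 [-0.021, -0.018, 0.563, -0.001, -0.001, 0.005]
[-0.352  0.481  1.017  1.853 -0.465  1.071  0.839]
[([390.2, 225.5], 0.7), ([396.3, 257.4], 0.57), ([368.4, 248.3], 0.56)]
```

Call:
{"name": "play_rows", "arguments": {
  "moves": [
    [-0.021, -0.018, 0, 0, 0, 0.005, 0.95],
    [-0.021, -0.018, 0.1, 0, 0, 0.005, 0.95],
    [-0.021, -0.018, 0.2, 0, 0, 0.005, 0.95],
    [-0.021, -0.018, 0.3, 0, 0, 0.005, 0.95],
    [-0.021, -0.018, 0.4, 0, 0, 0.005, 0.95],
    [-0.021, -0.018, 0.5, 0, 0, 0.005, 0.95],
    [-0.021, -0.018, 0.563, 0, 0, 0.005, 0.95],
    [-0.021, -0.018, 0.563, 0, 0, 0.005, 0.95],
    [-0.021, -0.018, 0.563, 0, 0, 0.005, 0.95],
    [-0.021, -0.018, 0.563, 0, 0, 0.005, 0.95]
  ]
}}

```text
t: 32.25
tcp_pos: [0.4976, -0.2845, 0.012]
ee_rot: [0.001, 0.714, 0.7, 0.001]
force: [0.0, -1.6, 0.2]
width: 0.95
grip_force: 0.0
```

Call:
{"name": "play_rows", "arguments": {
  "moves": [
    [0, 0, 0, 0, 0, 0, 0.8],
    [0, 0, 0, 0, 0, 0, 0.7],
    [0, 0, 0, 0, 0, 0, 0.6],
    [0, 0, 0, 0, 0, 0, 0.55],
    [0, 0, 0, 0, 0, 0, 0.5],
    [0, 0, 0, 0, 0, 0, 0.45],
    [0, 0, 0, 0, 0, 0, 0.4],
    [0, 0, 0, 0, 0, 0, 0.35],
    [0, 0, 0, 0, 0, 0, 0.3],
    [0, 0, 0, 0, 0, 0, 0.3]
  ],
  "newtons": 15
}}

```text
t: 33.25
tcp_pos: [0.4966, -0.2835, 0.0103]
ee_rot: [-0.0, 0.714, 0.7, 0.0]
force: [0.3, -0.2, -0.2]
width: 0.467
grip_force: 15.0
```

```bash
python3 go.py; python3 chain.py .4973,-.282,.32,-1 .5562,.0,.32,-1.3 .5562,.1011,.30,-1.3 .5562,.1011,.192,-1.3
```

```text
pinch [ 0.4966 -0.2836  0.064 ] yaw -1.2 F [ 0.3 -0.2 -0.2] w 0.467 g 14.998236894607544
from here
.4973,-.282,.32,-1 [0.006, 0.002, -0.853, -0.0, -0.001, -0.001]
.5562,.0,.32,-1.3 [0.944, 0.179, -0.001, -0.0, 0.0, 0.002]
.5562,.1011,.30,-1.3 [0.337, -0.007, 0.066, -0.0, 0.0, 0.0]
.5562,.1011,.192,-1.3 [-0.0, -0.0, 0.36, -0.0, 0.0, 0.0]
```

Call:
{"name": "play_rows", "arguments": {
  "moves": [
    [0, 0, -0.15, 0, 0, 0, 0.3],
    [0, 0, -0.3, 0, 0, 0, 0.3],
    [0, 0, -0.45, 0, 0, 0, 0.3],
    [0, 0, -0.6, 0, 0, 0, 0.3],
    [0, 0, -0.75, 0, 0, 0, 0.3],
    [0, 0, -0.853, 0, 0, 0, 0.3],
    [0, 0, -0.853, 0, 0, 0, 0.3],
    [0, 0, -0.853, 0, 0, 0, 0.3],
    [0, 0, -0.853, 0, 0, 0, 0.3],
    [0, 0, -0.853, 0, 0, 0, 0.3]
  ]
}}

```text
t: 34.25
tcp_pos: [0.4957, -0.2832, 0.2646]
ee_rot: [-0.002, 0.714, 0.7, -0.0]
force: [0.5, 0.2, -0.5]
width: 0.467
grip_force: 15.0
```

Call:
{"name": "play_rows", "arguments": {
  "moves": [
    [0.12, 0.02, 0, 0, 0, 0, 0.3],
    [0.24, 0.04, 0, 0, 0, 0, 0.3],
    [0.36, 0.07, 0, 0, 0, 0, 0.3],
    [0.48, 0.09, 0, 0, 0, 0, 0.3],
    [0.6, 0.11, 0, 0, 0, 0, 0.3],
    [0.72, 0.13, 0, 0, 0, 0, 0.3],
    [0.84, 0.16, 0, 0, 0, 0, 0.3],
    [0.944, 0.179, 0, 0, 0, 0, 0.3],
    [0.944, 0.179, 0, 0, 0, 0, 0.3],
    [0.944, 0.179, 0, 0, 0, 0, 0.3]
  ]
}}

```text
t: 35.25
tcp_pos: [0.5555, -0.0014, 0.2656]
ee_rot: [-0.001, 0.714, 0.7, -0.001]
force: [-0.4, -1.1, -2.0]
width: 0.465
grip_force: 15.0
```

```bash
python3 go.py; python3 chain.py .5562,.0995,.25,-1.3; python3 bot.py
```

```text
pinch [ 0.5556 -0.0014  0.3193] yaw -1.1 F [-0.4 -1.1 -2. ] w 0.465 g 14.997649043798447
from here
.5562,.0995,.25,-1.3 [0.336, -0.004, 0.231, -0.001, 0.0, 0.002]
[422, 263, 15, 15, 175] table [ 0.471  -0.3751  0.08  ] shelf [ 0.4704 -0.3303  0.205 ]
[115, 271, 22, 22, 189] table [0.4534 0.4623 0.08  ] shelf [0.4549 0.4098 0.205 ]
```

Call:
{"name": "play_rows", "arguments": {
  "moves": [
    [0.12, -0.002, 0, 0, 0, 0.002, 0.3],
    [0.24, -0.003, 0, 0, 0, 0.002, 0.3],
    [0.336, -0.003, 0, 0, 0, 0.002, 0.3],
    [0.336, -0.003, 0, 0, 0, 0.002, 0.3],
    [0.336, -0.003, 0.06, 0, 0, 0.002, 0.3],
    [0.336, -0.003, 0.12, 0, 0, 0.002, 0.3],
    [0.336, -0.003, 0.18, 0, 0, 0.002, 0.3],
    [0.336, -0.003, 0.24, 0, 0, 0.002, 0.3],
    [0.336, -0.003, 0.26, 0, 0, 0.002, 0.3],
    [0.336, -0.003, 0.26, 0, 0, 0.002, 0.3]
  ]
}}

```text
t: 36.3
tcp_pos: [0.5567, 0.0973, 0.1883]
ee_rot: [-0.001, 0.717, 0.697, -0.0]
force: [-0.3, 0.5, -1.0]
width: 0.467
grip_force: 15.0
```

Call:
{"name": "play_rows", "arguments": {
  "moves": [
    [0, 0, 0.03, 0, 0, 0, 0.3],
    [0, 0, 0.06, 0, 0, 0, 0.3],
    [0, 0, 0.09, 0, 0, 0, 0.3],
    [0, 0, 0.11, 0, 0, 0, 0.3],
    [0, 0, 0.13, 0, 0, 0, 0.3],
    [0, 0, 0.15, 0, 0, 0, 0.3],
    [0, 0, 0.16, 0, 0, 0, 0.3],
    [0, 0, 0.165, 0, 0, 0, 0.3],
    [0, 0, 0.168, 0, 0, 0, 0.3],
    [0, 0, 0.168, 0, 0, 0, 0.3]
  ]
}}

```text
t: 37.3
tcp_pos: [0.5573, 0.0991, 0.1384]
ee_rot: [-0.0, 0.716, 0.698, 0.001]
force: [1.3, 0.1, -1.3]
width: 0.467
grip_force: 15.0
```

```bash
python3 go.py
```

```text
pinch [0.5573 0.0991 0.1921] yaw -1.4 F [ 1.3  0.1 -1.3] w 0.467 g 14.997833669185638
from here
```

Call:
{"name": "play_rows", "arguments": {
  "moves": [
    [0, 0, 0.004, 0, 0, 0, 0.3],
    [0, 0, 0.008, 0, 0, 0, 0.3],
    [0, 0, 0.011, 0, 0, 0, 0.3],
    [0, 0, 0.011, 0, 0, 0, 0.3],
    [0, 0, 0.011, 0, 0, 0, 0.48],
    [0, 0, 0.011, 0, 0, 0, 0.52],
    [0, 0, 0.011, 0, 0, 0, 0.56],
    [0, 0, 0.011, 0, 0, 0, 0.58],
    [0, 0, 0.011, 0, 0, 0, 0.58],
    [0, 0, 0.011, 0, 0, 0, 0.58]
  ]
}}

```text
t: 38.3
tcp_pos: [0.5572, 0.0992, 0.135]
ee_rot: [-0.0, 0.716, 0.698, 0.0]
force: [0.7, -0.9, 0.4]
width: 0.577
grip_force: 0.0
```

Call:
{"name": "play_rows", "arguments": {
  "moves": [
    [0, 0, -0.07, 0, 0, 0, 0.58],
    [0, 0, -0.14, 0, 0, 0, 0.58],
    [0, 0, -0.25, 0, 0, 0, 0.58],
    [0, 0, -0.36, 0, 0, 0, 0.58],
    [-0.1, 0, -0.43, 0, 0, 0, 0.58],
    [-0.25, -0.05, -0.43, 0, 0, 0, 0.8],
    [-0.4, -0.1, -0.43, 0, 0, 0, 0.95],
    [-0.55, -0.16, -0.43, 0, 0, 0, 0.95],
    [-0.7, -0.2, -0.43, 0, 0, 0, 0.95],
    [-0.8, -0.2, -0.43, 0, 0, 0, 0.95]
  ]
}}

```text
t: 39.3
tcp_pos: [0.4891, -0.1426, 0.264]
ee_rot: [-0.001, 0.717, 0.697, 0.001]
force: [0.2, 0.9, -0.4]
width: 0.943
grip_force: 0.0
```

```bash
python3 bot.py; python3 go.py .471,-.375,.30,-1;python3 - <<'E'
from h import *
viewer.read_camera("side")
print([(np.round(d["position"],1).tolist(),round(float(d["p"]),2)) for d in spotter.look_for("side","bottle0")])
E
```

```text
[246, 203, 16, 17, 196] table [0.6467 0.1096 0.08  ] shelf [0.6257 0.098  0.205 ]
[367, 262, 15, 17, 136] table [ 0.4696 -0.226   0.08  ] shelf [ 0.4691 -0.1986  0.205 ]
[115, 271, 22, 22, 192] table [0.4535 0.4624 0.08  ] shelf [0.4549 0.4099 0.205 ]
[424, 288, 14, 16, 114] table [ 0.3961 -0.373   0.08  ] shelf [ 0.4042 -0.3284  0.205 ]
pinch [ 0.4891 -0.147   0.3182] yaw -1.9 F [-1.1 -2.2  0.6] w 0.944 g 0.0
from here
.471,-.375,.30,-1 [-0.762, -0.036, 0.06, 0.001, -0.001, -0.007]
[([253.9, 210.9], 0.78)]
```

```bash
python3 - <<'E'
from h import *
a=viewer.read_camera("top")[100:400,200:500,::-1];b=viewer.read_camera("side")[130:330,200:500,::-1]
cv2.imwrite("pics/b4.png",np.hstack([cv2.resize(a,(400,400)),cv2.resize(b,(400,400))]))
E
```

```text
(no output)
```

View pics/b4.png

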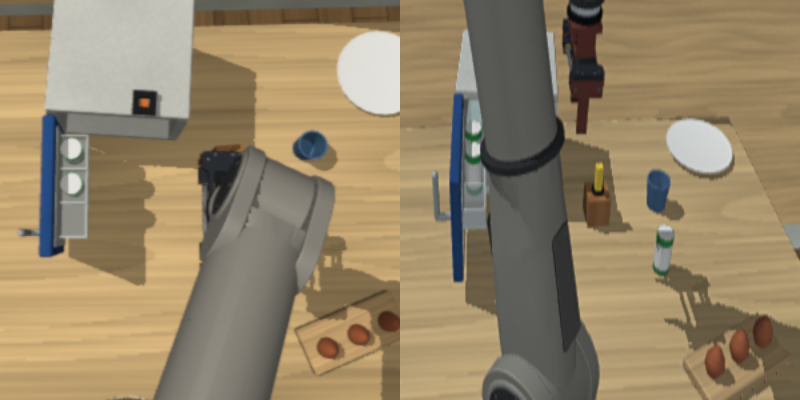

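Call:
{"name": "play_rows", "arguments": {
  "moves": [
    [-0.15, -0.036, 0.03, 0, 0, 0, 0.95],
    [-0.3, -0.036, 0.06, 0, 0, 0, 0.95],
    [-0.45, -0.036, 0.06, 0, 0, 0, 0.95],
    [-0.6, -0.036, 0.06, 0, 0, -0.007, 0.95],
    [-0.7, -0.036, 0.06, 0, 0, -0.007, 0.95],
    [-0.762, -0.036, 0.06, 0, 0, -0.007, 0.95],
    [-0.762, -0.036, 0.06, 0, 0, -0.007, 0.95],
    [-0.762, -0.036, 0.2, 0, 0, -0.007, 0.95],
    [-0.762, -0.036, 0.3, 0, 0, -0.007, 0.95],
    [-0.762, -0.036, 0.3, 0, 0, -0.007, 0.95]
  ]
}}

```text
t: 40.55
tcp_pos: [0.4744, -0.3628, 0.1695]
ee_rot: [-0.004, 0.709, 0.705, -0.0]
force: [-0.2, 0.8, -0.3]
width: 0.949
grip_force: 0.0
```

```bash
python3 - <<'E'
from h import *
print(np.round(sensors.observe()["joint_positions"],3))
im=viewer.read_camera("side");hsv=cv2.cvtColor(im,cv2.COLOR_RGB2HSV)
m=cv2.inRange(hsv,(45,100,30),(85,255,255));k,l,s,ce=cv2.connectedComponentsWithStats(m);print([(s[i].tolist(),ce[i].round(1).tolist()) for i in range(1,k) if s[i][4]>8])
print(proj("side",[[.471,-.375,0.075],[.471,-.375,0.005]]))
E
python3 bot.py;python3 go.py .471,-.375,.064,-1
```

```text
[-0.147  0.537  0.983  1.801 -0.502  1.087  1.012]
[([249, 196, 12, 5, 32], [254.3, 197.9]), ([249, 207, 12, 5, 33], [254.4, 209.5]), ([392, 248, 13, 6, 35], [397.9, 251.1]), ([390, 263, 10, 5, 13], [394.4, 265.5])]
[[398.0573016  247.26207262]
 [394.63011976 262.89706046]]
[246, 203, 16, 17, 190] table [0.6467 0.1093 0.08  ] shelf [0.6257 0.0978 0.205 ]
[246, 229, 16, 17, 201] table [0.5713 0.1098 0.08  ] shelf [0.559  0.0983 0.205 ]
[422, 263, 15, 15, 174] table [ 0.471  -0.3752  0.08  ] shelf [ 0.4704 -0.3304  0.205 ]
[115, 271, 22, 22, 186] table [0.4533 0.4624 0.08  ] shelf [0.4548 0.4099 0.205 ]
pinch [ 0.4759 -0.3661  0.2274] yaw -0.4 F [ 0.5 -0.8  0.4] w 0.948 g 0.0
from here
.471,-.375,.064,-1 [-0.031, -0.015, 0.545, -0.0, -0.001, 0.005]
```

Call:
{"name": "play_rows", "arguments": {
  "moves": [
    [-0.015, -0.008, 0, 0, 0, 0.003, 0.95],
    [-0.015, -0.008, 0.1, 0, 0, 0.003, 0.95],
    [-0.015, -0.008, 0.2, 0, 0, 0.003, 0.95],
    [-0.015, -0.008, 0.3, 0, 0, 0.003, 0.95],
    [-0.015, -0.008, 0.4, 0, 0, 0.003, 0.95],
    [-0.015, -0.008, 0.5, 0, 0, 0.003, 0.95],
    [-0.015, -0.008, 0.545, 0, 0, 0.003, 0.95],
    [-0.015, -0.008, 0.545, 0, 0, 0.003, 0.95],
    [-0.015, -0.008, 0.545, 0, 0, 0.003, 0.95],
    [-0.015, -0.008, 0.545, 0, 0, 0.003, 0.95]
  ]
}}

```text
t: 41.65
tcp_pos: [0.4735, -0.3729, 0.0117]
ee_rot: [0.001, 0.713, 0.701, 0.001]
force: [0.1, -0.4, -0.2]
width: 0.945
grip_force: 0.0
```

Call:
{"name": "play_rows", "arguments": {
  "moves": [
    [0, 0, 0, 0, 0, 0, 0.8],
    [0, 0, 0, 0, 0, 0, 0.7],
    [0, 0, 0, 0, 0, 0, 0.6],
    [0, 0, 0, 0, 0, 0, 0.55],
    [0, 0, 0, 0, 0, 0, 0.5],
    [0, 0, 0, 0, 0, 0, 0.45],
    [0, 0, 0, 0, 0, 0, 0.4],
    [0, 0, 0, 0, 0, 0, 0.35],
    [0, 0, 0, 0, 0, 0, 0.3],
    [0, 0, 0, 0, 0, 0, 0.3]
  ],
  "newtons": 15
}}

```text
t: 42.65
tcp_pos: [0.4723, -0.3719, 0.0099]
ee_rot: [-0.001, 0.713, 0.701, 0.0]
force: [-0.7, -0.2, 0.2]
width: 0.462
grip_force: 14.9
```

```bash
python3 go.py; python3 chain.py .471,-.375,.32,-1 .48,-.1,.32,-1.3 .4896,0,.32,-1.3
```

```text
pinch [ 0.4723 -0.3719  0.0636] yaw -0.9 F [-0.7 -0.2  0.2] w 0.462 g 14.913996309041977
from here
.471,-.375,.32,-1 [-0.009, -0.004, -0.855, -0.0, -0.001, 0.001]
.48,-.1,.32,-1.3 [0.917, 0.013, -0.0, -0.0, 0.0, 0.002]
.4896,0,.32,-1.3 [0.334, 0.024, -0.001, -0.0, 0.0, 0.0]
```

Call:
{"name": "play_rows", "arguments": {
  "moves": [
    [0, 0, -0.15, 0, 0, 0, 0.3],
    [0, 0, -0.3, 0, 0, 0, 0.3],
    [0, 0, -0.45, 0, 0, 0, 0.3],
    [0, 0, -0.6, 0, 0, 0, 0.3],
    [0, 0, -0.75, 0, 0, 0, 0.3],
    [0, 0, -0.853, 0, 0, 0, 0.3],
    [0, 0, -0.853, 0, 0, 0, 0.3],
    [0, 0, -0.853, 0, 0, 0, 0.3],
    [0, 0, -0.853, 0, 0, 0, 0.3],
    [0, 0, -0.853, 0, 0, 0, 0.3]
  ]
}}

```text
t: 43.65
tcp_pos: [0.4718, -0.3715, 0.2642]
ee_rot: [-0.002, 0.713, 0.701, 0.0]
force: [-0.3, 0.4, -0.5]
width: 0.469
grip_force: 14.9
```

Call:
{"name": "play_rows", "arguments": {
  "moves": [
    [0.12, 0.02, 0, 0, 0, 0, 0.3],
    [0.24, 0.03, 0, 0, 0, 0, 0.3],
    [0.36, 0.04, 0, 0, 0, 0, 0.3],
    [0.48, 0.05, 0, 0, 0, 0, 0.3],
    [0.6, 0.05, 0, 0, 0, 0, 0.3],
    [0.72, 0.05, 0, 0, 0, 0, 0.3],
    [0.84, 0.05, 0, 0, 0, 0, 0.3],
    [0.96, 0.05, 0, 0, 0, 0, 0.3],
    [1, 0.05, 0, 0, 0, 0, 0.3],
    [1, 0.05, 0, 0, 0, 0, 0.3]
  ]
}}

```text
t: 44.65
tcp_pos: [0.492, -0.0698, 0.2653]
ee_rot: [-0.001, 0.711, 0.703, -0.0]
force: [0.2, -0.6, -1.5]
width: 0.462
grip_force: 15.0
```

```bash
python3 go.py .4896,.02,.32,-1.3; python3 chain.py .4896,.104,.25,-1.3; python3 - <<'E'
from h import *
print(np.round(sensors.observe()["joint_positions"],3))
E
```

```text
pinch [ 0.4921 -0.0699  0.319 ] yaw -0.7 F [ 0.2 -0.6 -1.5] w 0.462 g 14.989347606897354
from here
.4896,.02,.32,-1.3 [0.299, -0.011, -0.003, -0.001, -0.001, 0.005]
.4896,.104,.25,-1.3 [0.579, -0.014, 0.231, -0.001, -0.001, 0.005]
[-1.056  0.207  1.262  1.917 -0.215  1.171  0.273]
```

Call:
{"name": "play_rows", "arguments": {
  "moves": [
    [0.12, -0.01, 0, 0, 0, 0.005, 0.3],
    [0.24, -0.014, 0, 0, 0, 0.005, 0.3],
    [0.36, -0.014, 0, 0, 0, 0.005, 0.3],
    [0.48, -0.014, 0, 0, 0, 0.005, 0.3],
    [0.579, -0.014, 0, 0, 0, 0.005, 0.3],
    [0.579, -0.014, 0, 0, 0, 0.005, 0.3],
    [0.579, -0.014, 0, 0, 0, 0.005, 0.3],
    [0.579, -0.014, 0.05, 0, 0, 0.005, 0.3],
    [0.579, -0.014, 0.1, 0, 0, 0.005, 0.3],
    [0.579, -0.014, 0.1, 0, 0, 0.005, 0.3]
  ]
}}

```text
t: 45.65
tcp_pos: [0.4891, 0.0998, 0.2339]
ee_rot: [-0.001, 0.717, 0.697, -0.002]
force: [-0.2, -0.1, -1.3]
width: 0.465
grip_force: 15.0
```

```bash
python3 go.py .4896,.104,.192,-1.3; python3 - <<'E'
from h import *
print(np.round(sensors.observe()["joint_positions"],3))
E
```

```text
pinch [0.4893 0.0998 0.2876] yaw -1.7 F [-0.2 -0.1 -1.3] w 0.465 g 14.989195615053177
from here
.4896,.104,.192,-1.3 [0.014, 0.003, 0.319, -0.002, 0.0, -0.003]
[-1.333  0.269  1.222  1.954 -0.282  1.114 -0.024]
```

Call:
{"name": "play_rows", "arguments": {
  "moves": [
    [0.01, 0.002, 0.05, 0, 0, 0, 0.3],
    [0.01, 0.002, 0.1, 0, 0, 0, 0.3],
    [0.01, 0.002, 0.14, 0, 0, 0, 0.3],
    [0.01, 0.002, 0.18, 0, 0, 0, 0.3],
    [0.01, 0.002, 0.22, 0, 0, 0, 0.3],
    [0.01, 0.002, 0.25, 0, 0, 0, 0.3],
    [0.01, 0.002, 0.28, 0, 0, 0, 0.3],
    [0.01, 0.002, 0.3, 0, 0, 0, 0.3],
    [0.01, 0.002, 0.315, 0, 0, 0, 0.3],
    [0.01, 0.002, 0.315, 0, 0, 0, 0.3]
  ]
}}

```text
t: 46.65
tcp_pos: [0.4914, 0.1043, 0.1415]
ee_rot: [-0.001, 0.717, 0.698, 0.0]
force: [0.3, 0.5, -0.2]
width: 0.467
grip_force: 15.0
```

```bash
python3 go.py
```

```text
pinch [0.4915 0.1043 0.1952] yaw -1.5 F [ 0.3  0.5 -0.2] w 0.467 g 14.989001601934433
from here
```

Call:
{"name": "play_rows", "arguments": {
  "moves": [
    [0, 0, 0.007, 0, 0, 0, 0.3],
    [0, 0, 0.014, 0, 0, 0, 0.3],
    [0, 0, 0.019, 0, 0, 0, 0.3],
    [0, 0, 0.021, 0, 0, 0, 0.3],
    [0, 0, 0.021, 0, 0, 0, 0.48],
    [0, 0, 0.021, 0, 0, 0, 0.52],
    [0, 0, 0.021, 0, 0, 0, 0.56],
    [0, 0, 0.021, 0, 0, 0, 0.58],
    [0, 0, 0.021, 0, 0, 0, 0.58],
    [0, 0, 0.021, 0, 0, 0, 0.58]
  ]
}}

```text
t: 47.65
tcp_pos: [0.4916, 0.1044, 0.1357]
ee_rot: [-0.0, 0.717, 0.698, 0.0]
force: [-0.4, 0.2, 0.3]
width: 0.579
grip_force: 0.0
```

Call:
{"name": "play_rows", "arguments": {
  "moves": [
    [0, 0, -0.07, 0, 0, 0, 0.58],
    [0, 0, -0.14, 0, 0, 0, 0.58],
    [0, 0, -0.25, 0, 0, 0, 0.58],
    [0, 0, -0.36, 0, 0, 0, 0.58],
    [-0.1, 0, -0.43, 0, 0, 0, 0.58],
    [-0.25, 0, -0.43, 0, 0, 0, 0.58],
    [-0.4, 0, -0.43, 0, 0, 0, 0.4],
    [-0.55, 0, -0.43, 0, 0, 0, 0.4],
    [-0.7, 0, -0.43, 0, 0, 0, 0.4],
    [-0.8, 0, -0.43, 0, 0, 0, 0.4]
  ]
}}

```text
t: 48.65
tcp_pos: [0.4844, -0.1389, 0.2646]
ee_rot: [-0.0, 0.717, 0.697, 0.001]
force: [0.1, 0.2, 0.4]
width: 0.405
grip_force: 0.0
```

```bash
python3 bot.py; python3 go.py; python3 - <<'E'
from h import *
print(np.round(sensors.observe()["joint_positions"],3))
# door edges: blue top strip in top view
im=viewer.read_camera("top");hsv=cv2.cvtColor(im,cv2.COLOR_RGB2HSV)
m=cv2.inRange(hsv,(100,150,40),(130,255,255));k,l,s,ce=cv2.connectedComponentsWithStats(m)
i=[i for i in range(1,k) if s[i][4]>400];print([s[j].tolist() for j in i])
for j in i:
    b=cv2.minAreaRect(np.argwhere(l==j)[:,::-1].astype('float32'));print([back("top",p,.24).round(4).tolist() for p in cv2.boxPoints(b)])
E
```

```text
[365, 266, 14, 17, 127] table [ 0.457  -0.2172  0.08  ] shelf [ 0.458  -0.1908  0.205 ]
[115, 271, 22, 22, 192] table [0.4535 0.4624 0.08  ] shelf [0.4549 0.4099 0.205 ]
[422, 291, 13, 17, 106] table [ 0.3865 -0.3657  0.08  ] shelf [ 0.3957 -0.322   0.205 ]
pinch [ 0.4836 -0.1435  0.3187] yaw -2.0 F [-1.1 -2.4  0.1] w 0.404 g 0.0
from here
[-0.882  0.23   1.249  1.905 -0.238  1.172  0.418]
[[230, 187, 17, 105, 946]]
[[0.6804, 0.1529, 0.24], [0.6795, 0.1133, 0.24], [0.4281, 0.1136, 0.24], [0.4287, 0.1515, 0.24]]
```

```bash
python3 - <<'E'
from h import *
im=viewer.read_camera("top");sub=im[190:300,225:290]
for th in(170,190,205,215):
    m=(sub.min(2)>th).astype('uint8');k,l,s,ce=cv2.connectedComponentsWithStats(m)
    print(th,[(s[i].tolist(),back("top",ce[i]+[225,190],.205).round(4).tolist()) for i in range(1,k) if s[i][4]>30])
print([(np.round(d["position"],1).tolist(),round(float(d["p"]),2)) for d in spotter.look_for("top","bottle0")])
viewer.read_camera("side")
print([(np.round(d["position"],1).tolist(),round(float(d["p"]),2)) for d in spotter.look_for("side","bottle0")])
E
```

```text
170 [([26, 18, 12, 15, 149], [0.6146, 0.0927, 0.205]), ([26, 40, 10, 15, 128], [0.5588, 0.0951, 0.205]), ([26, 66, 10, 16, 139], [0.4924, 0.095, 0.205])]
190 [([26, 18, 11, 15, 139], [0.6148, 0.0928, 0.205]), ([26, 40, 10, 15, 121], [0.5586, 0.0955, 0.205]), ([26, 66, 10, 16, 130], [0.4923, 0.095, 0.205])]
205 [([27, 19, 10, 14, 119], [0.6143, 0.0919, 0.205]), ([27, 41, 8, 14, 96], [0.5581, 0.0946, 0.205]), ([27, 67, 9, 15, 112], [0.4919, 0.0941, 0.205])]
215 [([27, 19, 9, 13, 103], [0.6146, 0.0927, 0.205]), ([27, 41, 8, 14, 91], [0.5583, 0.0948, 0.205]), ([27, 67, 9, 15, 104], [0.4914, 0.0943, 0.205])]
[([255.3, 265.3], 0.82), ([253.4, 233.5], 0.73), ([255.8, 214.9], 0.51)]
[([256.3, 226.5], 0.67)]
```

```bash
python3 - <<'E'
from h import *
im=viewer.read_camera("side");a=viewer.read_camera("top")
cv2.imwrite("pics/chk.png",np.hstack([cv2.resize(a[185:300,220:300,::-1],(390,560),interpolation=cv2.INTER_CUBIC),cv2.resize(im[170:285,215:295,::-1],(390,560),interpolation=cv2.INTER_CUBIC)]))
E
python3 chain.py .462,.0,.36,88 .462,-.02,.36,88
```

```text
.462,.0,.36,88 [0.445, -0.089, -0.14, 0.0, -0.001, -0.745]
.462,-.02,.36,88 [-0.002, -0.067, 0.0, 0.0, 0.0, 0.0]
```

View pics/chk.png

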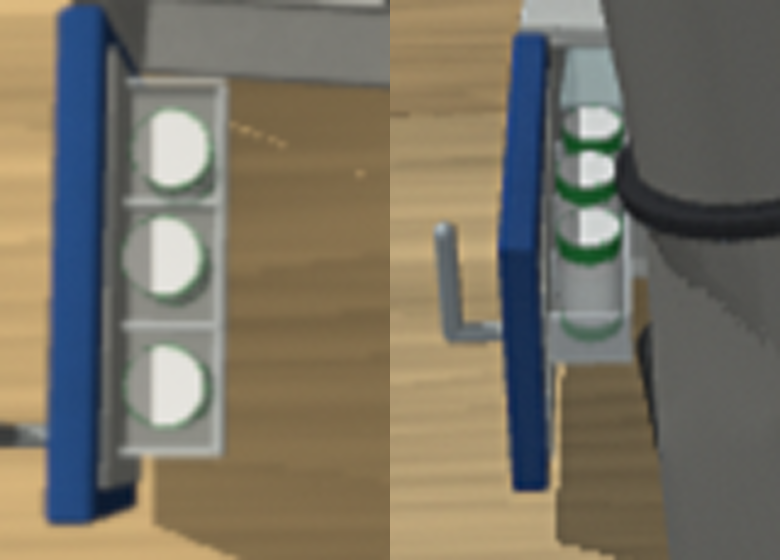

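```bash
python3 chain.py .48,.02,.33,-1 .467,.188,.32,-1 .467,.188,.207,-1
```

```text
.48,.02,.33,-1 [0.513, -0.031, -0.04, -0.0, -0.001, -0.003]
.467,.188,.32,-1 [0.559, -0.053, 0.033, -0.0, 0.0, -0.0]
.467,.188,.207,-1 [0.0, 0.0, 0.377, -0.0, 0.0, -0.0]
```

Call:
{"name": "play_rows", "arguments": {
  "moves": [
    [0.12, -0.01, -0.04, 0, 0, 0, 0.6],
    [0.24, -0.02, -0.04, 0, 0, 0, 0.6],
    [0.36, -0.03, -0.04, 0, 0, 0, 0.6],
    [0.48, -0.03, -0.04, 0, 0, 0, 0.6],
    [0.6, -0.04, -0.04, 0, 0, 0, 0.6],
    [0.72, -0.05, -0.04, 0, 0, 0, 0.6],
    [0.84, -0.06, -0.03, 0, 0, 0, 0.6],
    [0.96, -0.07, -0.02, 0, 0, 0, 0.6],
    [1, -0.08, -0.01, 0, 0, 0, 0.6],
    [1, -0.08, -0.01, 0, 0, 0, 0.6]
  ]
}}

```text
t: 50.05
tcp_pos: [0.4682, 0.1672, 0.2672]
ee_rot: [-0.0, 0.715, 0.699, -0.0]
force: [0.2, -0.9, -0.9]
width: 0.599
grip_force: 0.0
```

```bash
python3 go.py .467,.188,.30,-1;python3 - <<'E'
from h import *
print(np.round(sensors.observe()["joint_positions"],3))
E
```

```text
pinch [0.4682 0.1672 0.3209] yaw -1.2 F [ 0.2 -0.9 -0.9] w 0.599 g 0.0
from here
.467,.188,.30,-1 [0.069, -0.005, 0.07, -0.0, 0.0, -0.002]
[-1.543  0.201  1.26   1.915 -0.208  1.173 -0.229]
```

Call:
{"name": "play_rows", "arguments": {
  "moves": [
    [0.065, -0.005, 0, 0, 0, 0, 0.6],
    [0.065, -0.005, 0, 0, 0, 0, 0.6],
    [0.065, -0.005, 0, 0, 0, 0, 0.6],
    [0.065, -0.005, 0.07, 0, 0, 0, 0.6],
    [0.065, -0.005, 0.14, 0, 0, 0, 0.6],
    [0.065, -0.005, 0.21, 0, 0, 0, 0.6],
    [0.065, -0.005, 0.28, 0, 0, 0, 0.6],
    [0.065, -0.005, 0.34, 0, 0, 0, 0.6],
    [0.065, -0.005, 0.38, 0, 0, 0, 0.6],
    [0.065, -0.005, 0.38, 0, 0, 0, 0.6]
  ]
}}

```text
t: 51.05
tcp_pos: [0.4676, 0.1834, 0.1528]
ee_rot: [-0.001, 0.717, 0.697, -0.001]
force: [0.3, -0.1, 0.1]
width: 0.601
grip_force: 0.0
```

Call:
{"name": "play_rows", "arguments": {
  "moves": [
    [0, 0, 0, 0, 0, 0, 0.5],
    [0, 0, 0, 0, 0, 0, 0.4],
    [0, 0, 0, 0, 0, 0, 0.35],
    [0, 0, 0, 0, 0, 0, 0.3],
    [0, 0, 0, 0, 0, 0, 0.25],
    [0, 0, 0, 0, 0, 0, 0.2],
    [0, 0, 0, 0, 0, 0, 0.15],
    [0, 0, 0, 0, 0, 0, 0.12],
    [0, 0, 0, 0, 0, 0, 0.1],
    [0, 0, 0, 0, 0, 0, 0.1]
  ],
  "newtons": 12
}}

```text
t: 52.05
tcp_pos: [0.4674, 0.1848, 0.1536]
ee_rot: [-0.001, 0.716, 0.698, -0.0]
force: [-4.9, 0.1, 5.9]
width: 0.153
grip_force: 12.0
```

```bash
python3 go.py; python3 arc.py -.07 -.7
```

```text
pinch [0.4675 0.1847 0.2073] yaw -1.5 F [-4.9  0.1  5.9] w 0.153 g 12.000087350606918
from here
radius 0.2155725275188678 F [-4.9  0.1  5.9] 0.1531939758421507 12.000087350606918 ang 2.918639011371473
-0.07 [-0.049, -0.013, -0.0, -0.001, -0.001, -0.033]
-0.14 [-0.1, -0.018, -0.0, -0.001, -0.001, -0.067]
-0.21 [-0.15, -0.019, -0.0, -0.001, -0.001, -0.1]
-0.28 [-0.201, -0.017, -0.0, -0.001, -0.001, -0.134]
-0.35 [-0.251, -0.011, -0.0, -0.001, -0.001, -0.167]
-0.42 [-0.301, -0.001, -0.0, -0.001, -0.001, -0.201]
-0.49 [-0.35, 0.012, -0.001, -0.001, -0.001, -0.234]
-0.56 [-0.398, 0.028, -0.001, -0.001, -0.001, -0.267]
-0.63 [-0.445, 0.048, -0.001, -0.001, -0.001, -0.301]
-0.7 [-0.49, 0.071, -0.001, -0.001, -0.001, -0.334]
```

Call:
{"name": "play_rows", "arguments": {
  "moves": [
    [-0.015, -0.003, 0, 0, 0, -0.01, 0.1],
    [-0.045, -0.007, 0, 0, 0, -0.03, 0.1],
    [-0.08, -0.01, 0, 0, 0, -0.053, 0.1],
    [-0.115, -0.012, 0, 0, 0, -0.077, 0.1],
    [-0.15, -0.013, 0, 0, 0, -0.1, 0.1],
    [-0.185, -0.012, 0, 0, 0, -0.123, 0.1],
    [-0.22, -0.01, 0, 0, 0, -0.147, 0.1],
    [-0.251, -0.006, 0, 0, 0, -0.167, 0.1],
    [-0.28, -0.001, 0, 0, 0, -0.187, 0.1],
    [-0.301, 0.003, 0, 0, 0, -0.201, 0.1]
  ]
}}

```text
t: 53.05
tcp_pos: [0.4666, 0.0935, 0.1536]
ee_rot: [-0.0, 0.555, 0.832, 0.0]
force: [-2.3, 0.3, 2.5]
width: 0.154
grip_force: 12.0
```

```bash
python3 go.py; python3 arc.py -.055 -.55
```

```text
pinch [0.4667 0.0934 0.2073] yaw 22.6 F [-2.3  0.3  2.5] w 0.154 g 12.000449001789093
from here
radius 0.2154898538560416 F [-2.3  0.3  2.5] 0.1537417962642904 12.000449001789093 ang -2.9380775124392473
-0.055 [-0.038, -0.012, -0.0, 0.0, -0.001, -0.026]
-0.11 [-0.078, -0.017, -0.0, 0.0, -0.001, -0.053]
-0.165 [-0.118, -0.019, -0.0, 0.0, -0.001, -0.079]
-0.22 [-0.158, -0.019, -0.0, 0.0, -0.001, -0.105]
-0.275 [-0.197, -0.017, -0.0, 0.0, -0.001, -0.131]
-0.33 [-0.237, -0.012, -0.0, 0.0, -0.001, -0.158]
-0.385 [-0.276, -0.006, -0.0, 0.0, -0.001, -0.184]
-0.44 [-0.315, 0.003, -0.0, 0.0, -0.001, -0.21]
-0.495 [-0.353, 0.014, -0.0, 0.0, -0.001, -0.236]
-0.55 [-0.391, 0.027, -0.001, 0.0, -0.001, -0.263]
```

Call:
{"name": "play_rows", "arguments": {
  "moves": [
    [-0.038, -0.006, 0, 0, 0, -0.026, 0.1],
    [-0.078, -0.011, 0, 0, 0, -0.053, 0.1],
    [-0.118, -0.013, 0, 0, 0, -0.079, 0.1],
    [-0.158, -0.013, 0, 0, 0, -0.105, 0.1],
    [-0.197, -0.011, 0, 0, 0, -0.131, 0.1],
    [-0.237, -0.006, 0, 0, 0, -0.158, 0.1],
    [-0.276, 0, 0, 0, 0, -0.184, 0.1],
    [-0.315, 0.008, 0, 0, 0, -0.21, 0.1],
    [-0.353, 0.018, 0, 0, 0, -0.236, 0.1],
    [-0.391, 0.031, 0, 0, 0, -0.263, 0.1]
  ]
}}

```text
t: 54.05
tcp_pos: [0.5212, -0.0111, 0.1537]
ee_rot: [0.0, 0.307, 0.952, 0.001]
force: [-0.6, 1.1, 2.4]
width: 0.16
grip_force: 12.0
```

```bash
python3 go.py; python3 arc.py -.05 -.5
```

```text
pinch [ 0.5211 -0.0111  0.2074] yaw 54.3 F [-0.6  1.1  2.4] w 0.16 g 12.004607766866684
from here
radius 0.2155500001768514 F [-0.6  1.1  2.4] 0.16029265641384893 12.004607766866684 ang -2.3839131754655485
-0.05 [-0.035, -0.012, -0.0, 0.001, 0.0, -0.024]
-0.1 [-0.071, -0.016, -0.0, 0.001, 0.0, -0.048]
-0.15 [-0.107, -0.018, -0.0, 0.001, 0.0, -0.072]
-0.2 [-0.143, -0.019, 0.0, 0.001, 0.0, -0.095]
-0.25 [-0.179, -0.018, 0.0, 0.001, 0.0, -0.119]
-0.3 [-0.215, -0.015, 0.0, 0.001, 0.0, -0.143]
-0.35 [-0.251, -0.01, 0.0, 0.001, 0.0, -0.167]
-0.4 [-0.287, -0.003, 0.0, 0.001, 0.0, -0.191]
-0.45 [-0.322, 0.005, 0.0, 0.001, 0.0, -0.215]
-0.5 [-0.357, 0.016, 0.0, 0.001, 0.0, -0.239]
```

Close to within about 0.03 rad, then nudge gently to contact.

Call:
{"name": "play_rows", "arguments": {
  "moves": [
    [-0.035, -0.006, 0, 0, 0, -0.024, 0.1],
    [-0.071, -0.01, 0, 0, 0, -0.048, 0.1],
    [-0.107, -0.012, 0, 0, 0, -0.072, 0.1],
    [-0.143, -0.013, 0, 0, 0, -0.095, 0.1],
    [-0.179, -0.012, 0, 0, 0, -0.119, 0.1],
    [-0.215, -0.009, 0, 0, 0, -0.143, 0.1],
    [-0.251, -0.004, 0, 0, 0, -0.167, 0.1],
    [-0.28, 0, 0, 0, 0, -0.187, 0.1],
    [-0.305, 0.006, 0, 0, 0, -0.203, 0.1],
    [-0.33, 0.012, 0, 0, 0, -0.22, 0.1]
  ]
}}

```text
t: 55.05
tcp_pos: [0.6039, -0.0657, 0.1537]
ee_rot: [0.001, 0.082, 0.997, 0.001]
force: [0.1, 2.8, 2.8]
width: 0.152
grip_force: 12.0
```

Call:
{"name": "play_rows", "arguments": {
  "moves": [
    [-0.005, 0, 0, 0, 0, 0, 0.1],
    [-0.01, 0, 0, 0, 0, 0, 0.1],
    [-0.014, 0, 0, 0, 0, 0, 0.1],
    [-0.018, 0, 0, 0, 0, 0, 0.1],
    [-0.02, 0, 0, 0, 0, 0, 0.1],
    [-0.022, 0, 0, 0, 0, 0, 0.1],
    [-0.024, 0, 0, 0, 0, 0, 0.1],
    [-0.026, 0, 0, 0, 0, 0, 0.1],
    [-0.028, 0, 0, 0, 0, 0, 0.1],
    [-0.03, 0, 0, 0, 0, 0, 0.1]
  ]
}}

```text
t: 56.05
tcp_pos: [0.6113, -0.0685, 0.1537]
ee_rot: [-0.0, 0.083, 0.997, -0.0]
force: [-3.6, -3.0, 5.5]
width: 0.153
grip_force: 12.0
```

```bash
python3 go.py; python3 arc.py -.05 -.5 | head -1
```

```text
pinch [ 0.6113 -0.0685  0.2074] yaw 80.5 F [-3.6 -3.   5.5] w 0.153 g 12.000439614057541
from here
radius 0.2159605621482543 F [-3.6 -3.   5.5] 0.15258670748326467 12.000439614057541 ang -1.883474167844656
```

Call:
{"name": "play_rows", "arguments": {
  "moves": [
    [-0.005, 0, 0, 0, 0, 0, 0.1],
    [-0.01, 0, 0, 0, 0, 0, 0.1],
    [-0.015, 0, 0, 0, 0, 0, 0.1],
    [-0.02, 0, 0, 0, 0, 0, 0.1],
    [-0.02, 0, 0, 0, 0, 0, 0.1],
    [-0.02, 0, 0, 0, 0, 0, 0.1],
    [-0.02, 0, 0, 0, 0, 0, 0.1],
    [-0.02, 0, 0, 0, 0, 0, 0.1],
    [-0.02, 0, 0, 0, 0, 0, 0.1],
    [-0.02, 0, 0, 0, 0, 0, 0.1]
  ]
}}

```text
t: 57.05
tcp_pos: [0.6173, -0.0705, 0.1537]
ee_rot: [0.0, 0.083, 0.997, -0.001]
force: [-1.6, -5.5, 4.1]
width: 0.156
grip_force: 12.0
```

```bash
python3 go.py; python3 arc.py -.05 -.5 | head -1
```

```text
pinch [ 0.6172 -0.0704  0.2074] yaw 80.4 F [-1.6 -5.5  4.1] w 0.156 g 12.000485211610794
from here
radius 0.21608106177046685 F [-1.6 -5.5  4.1] 0.15624532123804583 12.000485211610794 ang -1.8544327916772265
```

Call:
{"name": "play_rows", "arguments": {
  "moves": [
    [-0.005, 0, 0, 0, 0, 0, 0.1],
    [-0.01, 0, 0, 0, 0, 0, 0.1],
    [-0.015, 0, 0, 0, 0, 0, 0.1],
    [-0.02, 0, 0, 0, 0, 0, 0.1],
    [-0.02, 0, 0, 0, 0, 0, 0.1],
    [-0.02, 0, 0, 0, 0, 0, 0.1],
    [-0.02, 0, 0, 0, 0, 0, 0.1],
    [-0.02, 0, 0, 0, 0, 0, 0.1],
    [-0.02, 0, 0, 0, 0, 0, 0.1],
    [-0.02, 0, 0, 0, 0, 0, 0.1]
  ]
}}

```text
t: 58.05
tcp_pos: [0.6196, -0.071, 0.1531]
ee_rot: [-0.003, 0.084, 0.996, 0.0]
force: [-11.9, -3.4, 10.2]
width: 0.154
grip_force: 12.0
```

```bash
python3 go.py; python3 arc.py -.05 -.5 | head -1
```

```text
pinch [ 0.6199 -0.071   0.2068] yaw 80.4 F [-11.9  -3.4  10.2] w 0.154 g 12.001698911190033
from here
radius 0.21587560028952402 F [-11.9  -3.4  10.2] 0.15354903774155518 12.001698911190033 ang -1.84173250403663
```

Call:
{"name": "play_rows", "arguments": {
  "moves": [
    [0, 0, 0, 0, 0, 0, 0.2],
    [0, 0, 0, 0, 0, 0, 0.3],
    [0, 0, 0, 0, 0, 0, 0.5],
    [0, 0, 0, 0, 0, 0, 0.6],
    [0, 0, -0.07, 0, 0, 0, 0.6],
    [0, 0, -0.14, 0, 0, 0, 0.6],
    [0, 0, -0.21, 0, 0, 0, 0.6],
    [0, 0, -0.28, 0, 0, 0, 0.6],
    [0, 0, -0.4, 0, 0, 0, 0.6],
    [0, 0, -0.5, 0, 0, 0, 0.6]
  ]
}}

```text
t: 59.05
tcp_pos: [0.6236, -0.069, 0.3049]
ee_rot: [0.0, 0.082, 0.997, 0.001]
force: [0.5, -0.1, -0.8]
width: 0.6
grip_force: 0.0
```

```bash
python3 chain.py .52,-.05,.36,60 .50,-.05,.36,30
```

```text
.52,-.05,.36,60 [0.351, 0.006, -0.005, 0.001, 0.0, 0.171]
.50,-.05,.36,30 [0.058, -0.034, 0.0, -0.0, 0.0, 0.25]
```

Call:
{"name": "play_rows", "arguments": {
  "moves": [
    [0.1, 0.15, 0, 0, 0, 0, 0.6],
    [0.2, 0.3, 0, 0, 0, 0, 0.6],
    [0.3, 0.45, 0, 0, 0, 0, 0.6],
    [0.4, 0.6, 0, 0, 0, 0, 0.6],
    [0.48, 0.75, 0, 0, 0, 0, 0.6],
    [0.48, 0.86, 0, 0, 0, 0, 0.6],
    [0.48, 0.86, 0, 0, 0, 0, 0.6],
    [0.48, 0.86, 0, 0, 0, 0, 0.6],
    [0.48, 0.86, 0, 0, 0, 0, 0.6],
    [0.48, 0.86, 0, 0, 0, 0, 0.6]
  ]
}}

```text
t: 60.05
tcp_pos: [0.5243, 0.2071, 0.3039]
ee_rot: [0.0, 0.084, 0.996, 0.001]
force: [-0.3, -0.3, -0.6]
width: 0.597
grip_force: 0.0
```

```bash
python3 go.py; cat > dr.py <<'E'
from h import *
im=viewer.read_camera("top");hsv=cv2.cvtColor(im,cv2.COLOR_RGB2HSV)
# door: top face brighter blue; outline corners
m=cv2.inRange(hsv,(100,150,30),(130,255,255));k,l,s,ce=cv2.connectedComponentsWithStats(m)
i=1+np.argmax(s[1:,4]);cn=max(cv2.findContours((l==i).astype('uint8'),0,2)[0],key=cv2.contourArea)
print("door",s[i].tolist(),cv2.approxPolyDP(cv2.convexHull(cn),3,True)[:,0].tolist())
b=cv2.boundingRect(cn)
# top strip front edge & back edge slope via value
for c in(250,270,290,310,330):
    col=im[175:225,c].astype(int);bl=np.where((col[:,2]>1.5*col[:,0])&(col[:,2]>60))[0]
    hi=bl[col[bl,2]>95] if len(bl) else bl
    print(c,(bl[[0,-1]]+175).tolist() if len(bl) else None,(hi[[0,-1]]+175).tolist() if len(hi) else None)
m=cv2.inRange(hsv,(22,150,90),(35,255,255));k,l,s,ce=cv2.connectedComponentsWithStats(m)
for i in range(1,k):
    if s[i][4]>20: 
        print(s[i].tolist(),ce[i]);
x=cv2.resize(im[205:230,362:392],None,fx=1,fy=1)
print(hsv[208:228,366:388,2].tolist() if 0 else "")
E
python3 dr.py; python3 - <<'E'
from h import *
im=viewer.read_camera("top")
for y in range(208,228): print(y,' '.join("%3d/%3d"%(im[y,x,0],im[y,x,2]) for x in range(366,388)))
viewer.read_camera("side"); print([(np.round(d["position"],1).tolist(),round(float(d["p"]),2)) for d in spotter.look_for("side","stylus")])
E
```

```text
pinch [0.5243 0.207  0.3576] yaw 80.4 F [-0.3 -0.3 -0.6] w 0.597 g 0.0
from here
door [236, 184, 103, 27, 1972] [[236, 184], [337, 190], [338, 197], [328, 210], [248, 205], [236, 191]]
250 [184, 193] [184, 192]
270 [185, 195] [185, 193]
290 [187, 196] [187, 195]
310 [188, 197] [188, 196]
330 [189, 198] [189, 197]
[372, 212, 9, 9, 66] [376.03030303 216.25757576]

208 132/ 75 131/ 74 129/ 71 128/ 70 125/ 66 124/ 64 125/ 65 124/ 64 118/ 60 114/ 57 113/ 56 111/ 54 110/ 53 113/ 53 133/ 60 146/ 64 146/ 70 140/ 76 137/ 79 137/ 80 137/ 79 137/ 80
209 114/ 54 114/ 53 113/ 52 112/ 51 110/ 49 110/ 47 112/ 48 109/ 46 103/ 43  99/ 41 100/ 41 100/ 40 100/ 40 103/ 41 133/ 52 150/ 60 150/ 67 142/ 75 138/ 79 137/ 79 138/ 80 138/ 80
210 106/ 42 106/ 41 106/ 42 104/ 40 105/ 41 107/ 43 106/ 42 102/ 40  96/ 37  96/ 38  97/ 37  98/ 38  99/ 37 103/ 39 134/ 51 153/ 59 151/ 66 142/ 75 136/ 79 136/ 79 135/ 78 135/ 78
211 106/ 41 106/ 41 104/ 40 103/ 40 106/ 40 106/ 41 103/ 40  97/ 37  93/ 36  95/ 36  97/ 38 100/ 37 102/ 37 111/ 41 139/ 53 155/ 60 154/ 66 143/ 74 135/ 77 135/ 79 134/ 78 135/ 78
212 106/ 40 104
[... 2237 characters left out ...]
104/ 41 111/ 43 111/ 43 110/ 43 107/ 41 103/ 40 105/ 43 120/ 60 135/ 76 138/ 79 140/ 81
225  95/ 36  96/ 37  98/ 38  99/ 38  98/ 37  94/ 36  91/ 35  93/ 37  95/ 38 101/ 38 107/ 41 112/ 43 135/ 52 131/ 50 116/ 45 110/ 42 105/ 41 105/ 43 117/ 56 134/ 74 140/ 81 140/ 81
226  96/ 37  98/ 39  99/ 38  99/ 38  98/ 37  98/ 37 101/ 39 102/ 39 104/ 40 107/ 41 108/ 42 113/ 43 146/ 57 158/ 62 150/ 58 144/ 55 125/ 47 111/ 44 118/ 55 133/ 73 138/ 79 139/ 81
227 102/ 40 104/ 39 102/ 39  99/ 39  98/ 37 101/ 39 105/ 40 106/ 40 106/ 40 108/ 41 109/ 42 115/ 44 148/ 58 161/ 63 156/ 60 153/ 59 146/ 56 139/ 54 138/ 60 135/ 71 132/ 76 133/ 77
[([253.1, 189.0], 0.58), ([348.8, 216.9], 0.55), ([251.1, 202.3], 0.22)]
```

```bash
python3 - <<'E'
from h import *
print(back("top",(376.95,215.55),.116))
c=np.mean([[.638,-.196],[.6494,-.2621],[.59,-.2661],[.5826,-.1979]],0);print("stand",c, proj("top",[*c,.116]))
# well: orange + pod
im=viewer.read_camera("top").astype(int)
m=(im.max(2)<70)[165:195,295:325];ys,xs=np.nonzero(m);print("pod",xs.min()+295,xs.max()+295,ys.min()+165,ys.max()+165)
for y in range(168,192): print(y,' '.join("%3d/%3d"%(im[y,x,0],im[y,x,2]) for x in range(298,320)))
E
python3 chain.py .58,-.05,.36,40 .615,-.23,.36,8
```

```text
[ 0.62024964 -0.23314213  0.116     ]
stand [ 0.615    -0.230525] [[376.10477471 217.45932302]]
pod 300 316 168 186
168 189/178 150/142  87/ 84  49/ 48  44/ 44  50/ 50  55/ 54  55/ 54  56/ 55  64/ 62  70/ 68  71/ 69  82/ 78  88/ 84  90/ 86  90/ 86  91/ 87 102/ 97 111/105 133/126 171/162 190/179
169 187/176 140/133  69/ 67  33/ 36  29/ 32  29/ 32  32/ 34  32/ 34  32/ 34  33/ 34  34/ 36  36/ 37  36/ 37  39/ 39  38/ 39  39/ 40  39/ 41  42/ 41  51/ 51 100/ 95 161/151 188/176
170 187/175 136/129  64/ 62  33/ 35  31/ 33  29/ 31  30/ 32  29/ 31  30/ 32  30/ 32  30/ 32  30/ 32  31/ 33  29/ 31  30/ 32  29/ 32  30/ 32  29/ 31  38/ 38  79/ 76 131/123 171/161
171 187/176 136/129  64/ 63  33/ 34  29/ 32  30/ 32  30/ 32  30/ 31  30/ 33  30/ 32  29/ 31  30/ 32  29/ 31  30/ 32  30/ 33  29/ 32  30/ 32  30/ 31  39/ 39  81/ 77 117/110 140/131
172 187/176 136/129  63/ 62  33/ 34  30/ 32  30/ 32  28/ 30  27/ 28  25/ 26  24/ 25  26/ 27  25/ 28  25/ 27  26/ 28  29/ 30  30/ 32  29/ 32  30/ 32  39/ 39  84/ 80 115/109 126/118
173 188/177 132/125  55/ 54  31/ 33  29/ 31  30/ 32  33/ 32  45/ 37  59/ 39  72/ 35 
[... 2754 characters left out ...]
3  48/109  56/113  62/114  64/111  69/107
189  36/127  36/127  38/128  39/128  37/127  36/125  37/125  37/126  37/125  36/124  36/123  36/123  36/123  36/122  37/122  36/121  38/121  38/123  38/123  39/123  39/122  40/120
190  37/128  36/128  38/129  38/128  37/127  37/126  37/126  36/127  37/128  37/128  36/127  36/127  36/127  36/125  36/125  35/123  36/124  36/124  37/125  36/125  37/126  37/126
191  37/127  37/128  37/129  37/129  36/128  37/127  38/127  35/127  39/129  38/129  37/128  36/127  37/127  37/125  36/125  37/124  36/124  36/123  38/126  37/126  37/126  37/127
.58,-.05,.36,40 [-0.327, -0.818, -0.009, 0.001, -0.0, 0.337]
.615,-.23,.36,8 [-0.534, -0.297, -0.0, -0.0, -0.0, 0.267]
```

Call:
{"name": "play_rows", "arguments": {
  "moves": [
    [-0.05, -0.13, -0.01, 0, 0, 0.04, 0.6],
    [-0.1, -0.25, -0.01, 0, 0, 0.08, 0.6],
    [-0.15, -0.38, -0.01, 0, 0, 0.12, 0.6],
    [-0.2, -0.5, -0.01, 0, 0, 0.17, 0.6],
    [-0.25, -0.62, -0.01, 0, 0, 0.22, 0.6],
    [-0.29, -0.74, -0.01, 0, 0, 0.27, 0.6],
    [-0.327, -0.818, -0.01, 0, 0, 0.337, 0.6],
    [-0.327, -0.818, -0.01, 0, 0, 0.337, 0.6],
    [-0.327, -0.818, -0.01, 0, 0, 0.337, 0.6],
    [-0.327, -0.818, -0.01, 0, 0, 0.337, 0.6]
  ]
}}

```text
t: 61.3
tcp_pos: [0.5802, -0.0476, 0.3062]
ee_rot: [-0.001, 0.42, 0.907, 0.001]
force: [-0.5, 0.6, 0.8]
width: 0.597
grip_force: 0.0
```

Call:
{"name": "play_rows", "arguments": {
  "moves": [
    [-0.12, -0.07, 0, 0, 0, 0.05, 0.6],
    [-0.24, -0.14, 0, 0, 0, 0.1, 0.6],
    [-0.36, -0.2, 0, 0, 0, 0.15, 0.6],
    [-0.48, -0.26, 0, 0, 0, 0.2, 0.6],
    [-0.534, -0.297, 0, 0, 0, 0.267, 0.6],
    [-0.534, -0.297, 0, 0, 0, 0.267, 0.6],
    [-0.534, -0.297, 0, 0, 0, 0.267, 0.6],
    [-0.534, -0.297, 0, 0, 0, 0.267, 0.6],
    [-0.534, -0.297, 0, 0, 0, 0.267, 0.6],
    [-0.534, -0.297, 0, 0, 0, 0.267, 0.6]
  ]
}}

```text
t: 62.3
tcp_pos: [0.6156, -0.2277, 0.3063]
ee_rot: [-0.001, 0.655, 0.756, 0.001]
force: [0.5, -0.2, -0.4]
width: 0.598
grip_force: 0.0
```

```bash
python3 go.py .618,-.232,.20,8; python3 - <<'E'
from h import *
print(np.round(sensors.observe()["joint_positions"],3),"well",back("top",(308,176.9),.252))
im=viewer.read_camera("side");hsv=cv2.cvtColor(im,cv2.COLOR_RGB2HSV)
for n,lo,hi in(("orange",(3,180,120),(15,255,255)),("yellow",(22,150,90),(35,255,255))):
    m=cv2.inRange(hsv,lo,hi);k,l,s,ce=cv2.connectedComponentsWithStats(m);print(n,[(s[i].tolist(),ce[i].round(1).tolist()) for i in range(1,k) if s[i][4]>6])
print(proj("side",[[.618,-.232,.091],[.618,-.232,.116],[.7,-.04,.246]]))
E
```

```text
pinch [ 0.6156 -0.2278  0.36  ] yaw 8.2 F [ 0.5 -0.2 -0.4] w 0.598 g 0.0
from here
.618,-.232,.20,8 [-0.016, 0.005, 0.533, 0.0, -0.001, 0.002]
[-0.38   0.509  0.986  1.489 -0.429  1.373  0.775] well [ 0.69867491 -0.039645    0.252     ]
orange []
yellow [([346, 211, 7, 15, 78], [348.7, 218.0]), ([82, 399, 7, 8, 21], [84.8, 401.9]), ([66, 403, 15, 16, 52], [73.2, 410.8]), ([83, 407, 7, 5, 12], [86.8, 409.4]), ([105, 407, 13, 13, 35], [111.1, 411.8]), ([98, 408, 7, 5, 12], [100.9, 409.8]), ([115, 414, 7, 6, 19], [118.0, 416.5]), ([139, 414, 4, 4, 9], [140.2, 415.1]), ([92, 416, 5, 4, 13], [94.1, 417.5])]
[[347.62323798 218.65383833]
 [348.3291285  212.99750931]
 [293.68634851 171.03432835]]
```

Call:
{"name": "play_rows", "arguments": {
  "moves": [
    [-0.02, 0.008, 0.1, 0, 0, 0.002, 0.5],
    [-0.02, 0.008, 0.25, 0, 0, 0.002, 0.5],
    [-0.02, 0.008, 0.4, 0, 0, 0.002, 0.5],
    [-0.02, 0.008, 0.5, 0, 0, 0.002, 0.5],
    [-0.02, 0.008, 0.6, 0, 0, 0.002, 0.5],
    [-0.02, 0.008, 0.68, 0, 0, 0.002, 0.5],
    [-0.02, 0.008, 0.76, 0, 0, 0.002, 0.5],
    [-0.02, 0.008, 0.83, 0, 0, 0.002, 0.5],
    [-0.02, 0.008, 0.88, 0, 0, 0.002, 0.5],
    [-0.02, 0.008, 0.88, 0, 0, 0.002, 0.5]
  ]
}}

```text
t: 63.35
tcp_pos: [0.6174, -0.2334, 0.0403]
ee_rot: [-0.002, 0.657, 0.754, -0.0]
force: [0.7, 0.0, 0.0]
width: 0.502
grip_force: 0.0
```

Call:
{"name": "play_rows", "arguments": {
  "moves": [
    [0, 0, 0, 0, 0, 0, 0.4],
    [0, 0, 0, 0, 0, 0, 0.35],
    [0, 0, 0, 0, 0, 0, 0.3],
    [0, 0, 0, 0, 0, 0, 0.27],
    [0, 0, 0, 0, 0, 0, 0.24],
    [0, 0, 0, 0, 0, 0, 0.22],
    [0, 0, 0, 0, 0, 0, 0.2],
    [0, 0, 0, 0, 0, 0, 0.15],
    [0, 0, 0, 0, 0, 0, 0.15],
    [0, 0, 0, 0, 0, 0, 0.15]
  ],
  "newtons": 30
}}

```text
t: 64.35
tcp_pos: [0.6187, -0.2344, 0.0423]
ee_rot: [-0.0, 0.657, 0.754, 0.001]
force: [1.0, 0.3, 1.0]
width: 0.204
grip_force: 30.0
```

```bash
python3 go.py
```

```text
pinch [ 0.6187 -0.2345  0.096 ] yaw 7.8 F [1.  0.3 1. ] w 0.204 g 30.000130534172058
from here
```

Call:
{"name": "play_rows", "arguments": {
  "moves": [
    [0, 0, -0.05, 0, 0, 0, 0.15],
    [0, 0, -0.12, 0, 0, 0, 0.15],
    [0, 0, -0.22, 0, 0, 0, 0.15],
    [0, 0, -0.34, 0, 0, 0, 0.15],
    [0, 0, -0.48, 0, 0, 0, 0.15],
    [0, 0, -0.62, 0, 0, 0, 0.15],
    [0, 0, -0.76, 0, 0, 0, 0.15],
    [0, 0, -0.87, 0, 0, 0, 0.15],
    [0, 0, -0.92, 0, 0, 0, 0.15],
    [0, 0, -0.92, 0, 0, 0, 0.15]
  ]
}}

```text
t: 65.35
tcp_pos: [0.619, -0.2357, 0.3203]
ee_rot: [0.001, 0.657, 0.754, 0.001]
force: [-0.8, 0.2, -1.3]
width: 0.205
grip_force: 30.0
```

```bash
python3 go.py; python3 chain.py .6987,-.0396,.37,7.8; python3 - <<'E'
from h import *
s,p,R=cur();t=p+R.apply([0,0,-.0537])-[0,0,.086]
im=viewer.read_camera("side").astype(int);hsv=cv2.cvtColor(im.astype('uint8'),cv2.COLOR_RGB2HSV)
print("tip pred",t,proj("side",t),proj("top",t), "yellow mid pred",proj("side",t+[0,0,.066]))
m=cv2.inRange(hsv,(22,150,90),(35,255,255));k,l,st,ce=cv2.connectedComponentsWithStats(m);print([(st[i].tolist(),ce[i].round(1).tolist()) for i in range(1,k) if st[i][4]>6 and st[i][1]<350])
q=proj("side",t)[0].astype(int)
for y in range(q[1]-24,q[1]+8,2): print(y,' '.join("%3d"%im[y,x].sum() for x in range(q[0]-10,q[0]+11)))
E
```

```text
pinch [ 0.6188 -0.2357  0.374 ] yaw 7.8 F [-0.8  0.2 -1.3] w 0.205 g 29.999893605709076
from here
.6987,-.0396,.37,7.8 [0.611, 0.352, 0.015, 0.002, 0.0, 0.0]
tip pred [ 0.61878366 -0.23567228  0.28804759] [[354.60944449 170.84136541]] [[395.02638461 204.83093804]] yellow mid pred [[356.84587654 153.1436658 ]]
[([354, 141, 7, 16, 35], [356.2, 150.9])]
146 378 375 374 375 379 375 379 381 342 135 130 325 214 126 120 122 124 118 111 184 401
148 364 365 356 355 358 359 364 361 269 119 146 344 175 105 119 125 121 116 120 225 388
150 379 379 380 380 378 374 377 375 337 204 203 300 152 115 121 122 123 117 148 300 370
152 368 369 371 373 374 377 380 384 391 389 356 251 131 113 117 119 117 115 161 330 382
154 385 386 389 390 389 392 397 392 289 172 263 314 236 219 276 280 278 238 366 408 394
156 370 370 368 370 371 373 380 368 122  38 114 258 272 261 226 221 191  69 203 385 385
158 380 376 376 375 374 373 373 375 314 145  67  62  47  44  37  46  45 118 264 350 347
160 367 365 365 364 364 367 369 371 376 378 351 258 256 274 309 349 352 387 386 384 381
162 389 388 386 388 387 385 387 388 387 385 373 278 294 317 383 387 381 374 375 374 380
164 410 408 407 407 404 404 406 406 405 410 402 338 297 314 399 402 395 396 393 394 396
166 389 388 386 389 387 391 388 388 390 390 370 315 299 325 403 402 396 391 390 387 389
168 407 404 406 409 408 407 410 406 412 412 367 300 299 357 416 414 413 410 411 414 416
170 406 404 406 406 407 405 405 404 404 404 363 297 315 409 412 408 409 405 408 407 411
172 391 390 388 389 389 388 388 387 387 389 386 378 385 386 384 382 381 382 377 378 378
174 382 381 379 379 381 376 373 370 368 369 369 369 371 369 371 371 370 370 371 373 371
176 367 370 368 368 370 368 368 369 370 370 370 372 372 371 373 373 370 369 368 367 371
```

Call:
{"name": "play_rows", "arguments": {
  "moves": [
    [0.1, 0.06, 0.01, 0, 0, 0, 0.15],
    [0.2, 0.12, 0.015, 0, 0, 0, 0.15],
    [0.3, 0.18, 0.015, 0, 0, 0, 0.15],
    [0.4, 0.23, 0.015, 0, 0, 0, 0.15],
    [0.5, 0.29, 0.015, 0, 0, 0, 0.15],
    [0.58, 0.34, 0.015, 0, 0, 0, 0.15],
    [0.611, 0.352, 0.015, 0, 0, 0, 0.15],
    [0.611, 0.352, 0.015, 0, 0, 0, 0.15],
    [0.611, 0.352, 0.015, 0, 0, 0, 0.15],
    [0.611, 0.352, 0.015, 0, 0, 0, 0.15]
  ]
}}

```text
t: 66.4
tcp_pos: [0.6973, -0.0414, 0.314]
ee_rot: [-0.0, 0.658, 0.753, 0.0]
force: [1.6, 0.1, -0.3]
width: 0.206
grip_force: 30.0
```

```bash
python3 go.py .6987,-.0396,.345,7.8; python3 - <<'E'
from h import *
s,p,R=cur();t=p+R.apply([0,0,-.0537])-[0,0,.086]
im=viewer.read_camera("side").astype(int);print("tip",t,proj("side",t))
q=proj("side",t)[0].astype(int)
for y in range(q[1]-14,q[1]+18): print(y,' '.join("%3d/%3d"%(im[y,x,0],im[y,x,2]) for x in range(q[0]-9,q[0]+12)))
E
```

```text
pinch [ 0.6973 -0.0414  0.3677] yaw 7.6 F [ 1.6  0.1 -0.3] w 0.206 g 29.999919533729553
from here
.6987,-.0396,.345,7.8 [0.005, 0.006, 0.076, -0.0, -0.0, -0.001]
tip [ 0.69728415 -0.04143451  0.28166764] [[294.45714369 162.47521438]]
148 174/175 170/172 171/172 173/174 172/173 132/134  32/ 39  19/ 16  77/ 25 125/ 34 123/ 36 118/ 35 103/ 29 107/ 26  30/ 26  89/ 96 178/181 178/179 174/175 173/174 173/175
149 176/177 172/173 171/172 172/172 170/171 132/133  35/ 39   4/  9  32/ 16  67/ 25  66/ 27  57/ 19  38/ 14  31/  6  11/ 15  82/ 85 176/178 176/177 173/174 173/174 174/175
150 177/178 173/175 173/174 173/173 174/175 159/161  87/ 90  42/ 46  27/ 32  14/ 17  13/ 17  12/ 15  16/ 24  27/ 31  54/ 57 124/127 177/177 175/175 173/174 173/174 174/175
151 176/176 175/176 174/174 173/175 175/175 174/175 160/161 153/155 120/121  49/ 54  43/ 51  53/ 58  93/ 95 125/127 155/157 169/170 178/179 174/175 173/174 172/174 172/173
152 177/178 176/176 173/173 173/173 173/173 175/176 177/178 181/181 167/167  94/ 98  84/ 91  98/103 163/164 171/172 179/180 177/178 176/177 175/175 175/175 172/173 172/174
153 17
[... 3937 characters left out ...]
/155 155/154
176  79/ 76  77/ 74  76/ 74  75/ 71  73/ 69  69/ 67  66/ 63  63/ 61  62/ 80  75/109  77/110  76/108  76/108  76/106  72/ 95  73/100  86/102  89/105 118/133 124/139 127/141
177  79/ 76  78/ 75  76/ 74  76/ 73  73/ 69  71/ 68  68/ 64  62/ 63  51/ 88  52/122  51/120  52/117  52/116  53/117  51/112  50/113  48/109  48/110  54/114  58/115  62/117
178  81/ 78  79/ 76  77/ 74  77/ 73  74/ 71  70/ 68  67/ 64  64/ 60  55/ 76  36/121  35/123  35/119  34/117  34/117  33/116  36/119  34/119  34/119  32/118  32/116  31/116
179  81/ 78  80/ 77  78/ 75  77/ 74  75/ 72  72/ 69  70/ 67  66/ 61  61/ 63  40/ 99  34/118  35/119  33/116  36/115  34/114  35/117  34/118  33/118  35/118  34/119  33/118
```

Call:
{"name": "play_rows", "arguments": {
  "moves": [
    [0.004, 0.005, 0, 0, 0, 0, 0.15],
    [0.004, 0.005, 0.02, 0, 0, 0, 0.15],
    [0.004, 0.005, 0.04, 0, 0, 0, 0.15],
    [0.004, 0.005, 0.06, 0, 0, 0, 0.15],
    [0.004, 0.005, 0.075, 0, 0, 0, 0.15],
    [0.004, 0.005, 0.085, 0, 0, 0, 0.15],
    [0.004, 0.005, 0.085, 0, 0, 0, 0.15],
    [0.004, 0.005, 0.085, 0, 0, 0, 0.15],
    [0.004, 0.005, 0.085, 0, 0, 0, 0.15],
    [0.004, 0.005, 0.085, 0, 0, 0, 0.15]
  ]
}}

```text
t: 67.45
tcp_pos: [0.6996, -0.0374, 0.2887]
ee_rot: [-0.0, 0.657, 0.754, 0.001]
force: [0.6, -0.3, -1.1]
width: 0.205
grip_force: 30.0
```

```bash
python3 go.py .6987,-.0396,.326,7.8
```

```text
pinch [ 0.6996 -0.0375  0.3424] yaw 7.8 F [ 0.6 -0.3 -1.1] w 0.205 g 29.9999338388443
from here
.6987,-.0396,.326,7.8 [-0.007, -0.004, 0.055, 0.0, -0.001, 0.0]
```

Call:
{"name": "play_rows", "arguments": {
  "moves": [
    [-0.006, -0.003, 0, 0, 0, 0, 0.15],
    [-0.006, -0.003, 0, 0, 0, 0, 0.15],
    [-0.006, -0.003, 0.008, 0, 0, 0, 0.15],
    [-0.006, -0.003, 0.016, 0, 0, 0, 0.15],
    [-0.006, -0.003, 0.022, 0, 0, 0, 0.15],
    [-0.006, -0.003, 0.028, 0, 0, 0, 0.15],
    [-0.006, -0.003, 0.033, 0, 0, 0, 0.15],
    [-0.006, -0.003, 0.036, 0, 0, 0, 0.15],
    [-0.006, -0.003, 0.036, 0, 0, 0, 0.15],
    [-0.006, -0.003, 0.036, 0, 0, 0, 0.15]
  ]
}}

```text
t: 68.45
tcp_pos: [0.6989, -0.0392, 0.2777]
ee_rot: [-0.0, 0.657, 0.754, 0.001]
force: [-0.4, 0.1, -0.1]
width: 0.207
grip_force: 30.0
```

```bash
python3 go.py
```

```text
pinch [ 0.6989 -0.0393  0.3314] yaw 7.8 F [-0.4  0.1 -0.1] w 0.207 g 30.0000661611557
from here
```

Call:
{"name": "play_rows", "arguments": {
  "moves": [
    [0, 0, 0.004, 0, 0, 0, 0.15],
    [0, 0, 0.008, 0, 0, 0, 0.15],
    [0, 0, 0.012, 0, 0, 0, 0.15],
    [0, 0, 0.015, 0, 0, 0, 0.15],
    [0, 0, 0.017, 0, 0, 0, 0.15],
    [0, 0, 0.017, 0, 0, 0, 0.15],
    [0, 0, 0.017, 0, 0, 0, 0.15],
    [0, 0, 0.017, 0, 0, 0, 0.15],
    [0, 0, 0.017, 0, 0, 0, 0.15],
    [0, 0, 0.017, 0, 0, 0, 0.15]
  ]
}}

```text
t: 69.45
tcp_pos: [0.699, -0.0394, 0.2733]
ee_rot: [-0.0, 0.657, 0.754, 0.001]
force: [-0.4, -0.1, 5.7]
width: 0.206
grip_force: 30.0
```

Call:
{"name": "play_rows", "arguments": {
  "moves": [
    [0, 0, 0.003, 0, 0, 0, 0.15],
    [0, 0, 0.005, 0, 0, 0, 0.15],
    [0, 0, 0.007, 0, 0, 0, 0.15],
    [0, 0, 0.008, 0, 0, 0, 0.15],
    [0, 0, 0.008, 0, 0, 0, 0.15],
    [0, 0, 0.008, 0, 0, 0, 0.15],
    [0, 0, 0.008, 0, 0, 0, 0.15],
    [0, 0, 0.008, 0, 0, 0, 0.15],
    [0, 0, 0.008, 0, 0, 0, 0.15],
    [0, 0, 0.008, 0, 0, 0, 0.15]
  ]
}}

```text
t: 70.45
tcp_pos: [0.6991, -0.0394, 0.2731]
ee_rot: [0.0, 0.657, 0.754, 0.002]
force: [-5.3, 2.1, 15.5]
width: 0.205
grip_force: 30.0
```

```bash
python3 go.py
```

```text
pinch [ 0.699  -0.0396  0.3268] yaw 7.8 F [-5.3  2.1 15.5] w 0.205 g 30.010588467121124
from here
```

Call:
{"name": "play_rows", "arguments": {
  "moves": [
    [0, 0, -0.02, 0, 0, 0, 0.15],
    [0, 0, -0.05, 0, 0, 0, 0.15],
    [0, 0, -0.09, 0, 0, 0, 0.15],
    [0, 0, -0.13, 0, 0, 0, 0.15],
    [0, 0, -0.17, 0, 0, 0, 0.15],
    [0, 0, -0.17, 0, 0, 0, 0.15],
    [0, 0, -0.17, 0, 0, 0, 0.15],
    [0, 0, -0.17, 0, 0, 0, 0.15],
    [0, 0, -0.17, 0, 0, 0, 0.15],
    [0, 0, -0.17, 0, 0, 0, 0.15]
  ]
}}

```text
t: 71.45
tcp_pos: [0.6987, -0.0392, 0.3206]
ee_rot: [-0.001, 0.657, 0.754, 0.0]
force: [0.6, 0.2, -1.0]
width: 0.204
grip_force: 30.0
```

```bash
python3 chain.py .6175,-.2335,.374,7.8; python3 go.py
```

```text
.6175,-.2335,.374,7.8 [-0.605, -0.356, 0.0, -0.0, -0.001, 0.0]
pinch [ 0.6987 -0.0393  0.3743] yaw 7.8 F [ 0.6  0.2 -1. ] w 0.204 g 30.00000089406967
from here
```

Call:
{"name": "play_rows", "arguments": {
  "moves": [
    [-0.1, -0.06, 0, 0, 0, 0, 0.15],
    [-0.2, -0.12, 0, 0, 0, 0, 0.15],
    [-0.3, -0.18, 0, 0, 0, 0, 0.15],
    [-0.4, -0.24, 0, 0, 0, 0, 0.15],
    [-0.5, -0.3, 0, 0, 0, 0, 0.15],
    [-0.58, -0.34, 0, 0, 0, 0, 0.15],
    [-0.605, -0.356, 0, 0, 0, 0, 0.15],
    [-0.605, -0.356, 0, 0, 0, 0, 0.15],
    [-0.605, -0.356, 0, 0, 0, 0, 0.15],
    [-0.605, -0.356, 0, 0, 0, 0, 0.15]
  ]
}}

```text
t: 72.45
tcp_pos: [0.6189, -0.2314, 0.3205]
ee_rot: [-0.001, 0.656, 0.755, 0.001]
force: [0.3, 1.0, -0.4]
width: 0.202
grip_force: 30.0
```

Call:
{"name": "play_rows", "arguments": {
  "moves": [
    [0, 0, 0.1, 0, 0, 0, 0.15],
    [0, 0, 0.2, 0, 0, 0, 0.15],
    [0, 0, 0.3, 0, 0, 0, 0.15],
    [0, 0, 0.4, 0, 0, 0, 0.15],
    [0, 0, 0.5, 0, 0, 0, 0.15],
    [0, 0, 0.6, 0, 0, 0, 0.15],
    [0, 0, 0.65, 0, 0, 0, 0.15],
    [0, 0, 0.65, 0, 0, 0, 0.15],
    [0, 0, 0.65, 0, 0, 0, 0.15],
    [0, 0, 0.65, 0, 0, 0, 0.15]
  ]
}}

```text
t: 73.45
tcp_pos: [0.6189, -0.2339, 0.1276]
ee_rot: [0.001, 0.657, 0.754, 0.001]
force: [0.3, -0.3, -0.7]
width: 0.201
grip_force: 30.0
```

```bash
python3 go.py .6175,-.2335,.097,7.8
```

```text
pinch [ 0.6187 -0.2339  0.1813] yaw 7.8 F [ 0.3 -0.3 -0.7] w 0.201 g 29.999889135360718
from here
.6175,-.2335,.097,7.8 [0.002, -0.005, 0.281, 0.001, -0.0, 0.0]
```

Call:
{"name": "play_rows", "arguments": {
  "moves": [
    [0, -0.004, 0.03, 0, 0, 0, 0.15],
    [0, -0.004, 0.07, 0, 0, 0, 0.15],
    [0, -0.004, 0.11, 0, 0, 0, 0.15],
    [0, -0.004, 0.15, 0, 0, 0, 0.15],
    [0, -0.004, 0.19, 0, 0, 0, 0.15],
    [0, -0.004, 0.23, 0, 0, 0, 0.15],
    [0, -0.004, 0.26, 0, 0, 0, 0.15],
    [0, -0.004, 0.275, 0, 0, 0, 0.15],
    [0, -0.004, 0.278, 0, 0, 0, 0.15],
    [0, -0.004, 0.278, 0, 0, 0, 0.15]
  ]
}}

```text
t: 74.45
tcp_pos: [0.6167, -0.2337, 0.0426]
ee_rot: [-0.0, 0.657, 0.754, 0.001]
force: [0.4, -0.1, -0.4]
width: 0.205
grip_force: 30.0
```

```bash
python3 go.py
```

```text
pinch [ 0.6167 -0.2338  0.0963] yaw 7.8 F [ 0.4 -0.1 -0.4] w 0.205 g 29.999856054782867
from here
```

Essentially home; ease down 1 mm, release, lift away.

Call:
{"name": "play_rows", "arguments": {
  "moves": [
    [0, 0, 0.002, 0, 0, 0, 0.15],
    [0, 0, 0.003, 0, 0, 0, 0.15],
    [0, 0, 0.003, 0, 0, 0, 0.15],
    [0, 0, 0.003, 0, 0, 0, 0.15],
    [0, 0, 0.003, 0, 0, 0, 0.22],
    [0, 0, 0.003, 0, 0, 0, 0.26],
    [0, 0, 0.003, 0, 0, 0, 0.3],
    [0, 0, 0.003, 0, 0, 0, 0.35],
    [0, 0, 0.003, 0, 0, 0, 0.4],
    [0, 0, 0.003, 0, 0, 0, 0.4]
  ]
}}

```text
t: 75.45
tcp_pos: [0.6165, -0.2335, 0.0415]
ee_rot: [-0.0, 0.657, 0.754, 0.0]
force: [0.0, -0.9, -0.4]
width: 0.402
grip_force: 0.0
```

Call:
{"name": "play_rows", "arguments": {
  "moves": [
    [0, 0, -0.08, 0, 0, 0, 0.4],
    [0, 0, -0.16, 0, 0, 0, 0.4],
    [0, 0, -0.26, 0, 0, 0, 0.4],
    [0, 0, -0.4, 0, 0, 0, 0.4],
    [0, 0, -0.55, 0, 0, 0, 0.4],
    [0, 0, -0.7, 0, 0, 0, 0.4],
    [0, 0, -0.85, 0, 0, 0, 0.4],
    [-0.15, 0, -0.9, 0, 0, 0, 0.4],
    [-0.3, 0, -0.9, 0, 0, 0, 0.4],
    [-0.45, -0.1, -0.9, 0, 0, 0, 0.4]
  ]
}}

```text
t: 76.45
tcp_pos: [0.6103, -0.3674, 0.311]
ee_rot: [0.0, 0.655, 0.756, 0.001]
force: [0.9, -1.0, -1.0]
width: 0.398
grip_force: 0.0
```

Call:
{"name": "play_rows", "arguments": {
  "moves": [
    [-0.1, -0.1, 0, 0, 0, 0, 0.4],
    [-0.2, -0.2, 0, 0, 0, 0, 0.4],
    [-0.3, -0.2, 0, 0, 0, 0, 0.4],
    [-0.4, -0.2, 0, 0, 0, 0, 0.4],
    [-0.5, -0.2, 0, 0, 0, 0, 0.4],
    [-0.5, -0.2, 0, 0, 0, 0, 0.4],
    [-0.5, -0.2, 0, 0, 0, 0, 0.4],
    [-0.5, -0.2, 0, 0, 0, 0, 0.4],
    [-0.5, -0.2, 0, 0, 0, 0, 0.4],
    [-0.5, -0.2, 0, 0, 0, 0, 0.4]
  ]
}}

```text
t: 77.45
tcp_pos: [0.5687, -0.5236, 0.3116]
ee_rot: [-0.0, 0.657, 0.754, 0.001]
force: [-0.2, 0.3, -0.6]
width: 0.401
grip_force: 0.0
```

```bash
python3 go.py; python3 dr.py; python3 - <<'E'
from h import *
im=viewer.read_camera("side");hsv=cv2.cvtColor(im,cv2.COLOR_RGB2HSV)
m=cv2.inRange(hsv,(22,150,90),(35,255,255));k,l,s,ce=cv2.connectedComponentsWithStats(m);print("side yellow (was [346,211,7,15] 348.7,218.0)",[(s[i].tolist(),ce[i].round(1).tolist()) for i in range(1,k) if s[i][4]>20 and s[i][1]<350])
for n in("cup0","moka_pot"): print(n,[(np.round(d["position"],1).tolist(),round(float(d["p"]),2)) for d in spotter.look_for("side",n)][:3])
E
```

```text
pinch [ 0.5687 -0.5237  0.3653] yaw 7.9 F [-0.2  0.3 -0.6] w 0.401 g 0.0
from here
door [236, 184, 103, 27, 1979] [[236, 184], [337, 190], [338, 197], [328, 210], [249, 205], [236, 191]]
250 [184, 193] [184, 192]
270 [185, 194] [185, 193]
290 [187, 196] [187, 194]
310 [188, 197] [188, 196]
330 [189, 198] [189, 197]
[372, 213, 9, 9, 65] [376.         216.96923077]

side yellow (was [346,211,7,15] 348.7,218.0) []
cup0 [([391.4, 226.0], 0.81)]
moka_pot [([148.3, 233.0], 0.91)]
```

```bash
python3 -c "
from workcell import workorder
print(workorder.sign_off())"
```

```text
the job is handed in; nothing more can be done
None
```

The job is handed in at about 77 s: all three bottles stand in the door shelf, one to a compartment, and the door is shut. The button was pressed to its stop and the stylus is back in its stand, though I could only check that from above because the arm hid it from the side camera.

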